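Unlatch the battery pack from its charger and rack it

TASK

Take the charged battery pack out of the charger: squeeze its two side release tabs together so that both go in, and draw it straight up, without wrenching it or tugging hard while it is latched. Stand it upright on the bare cart top and let go; then take it again by its two plain end faces, leaving the tabs alone, and set it gently upright in the empty lane of the steel rack, flat on the lane's floor beside the pack already stored there. Do not topple the pack, and leave the stored pack, the set-up block, the collet and the T-bolt where they are.

Things in the scene. Friction and masses are not known exactly. Their poses are not given: they have to be found in the camera images.
- pack: Black battery pack, an upright block 64 (its x) x 36 (its y) x 84 mm tall, 0.25 to 0.55 kg; origin at the centre of its underside, z up. It stands latched in the charger at the start. The +x and -x end faces are plain and flat, 64 mm apart, free to grip from above anywhere over 30 mm above the underside. A grey spring-loaded release tab is on each broad face (+y, -y).
- buttons (a point): Point in the middle of the pack, level with the middle of the two ribbed buttons of the tabs, 64 mm above its underside; axes as the pack's. Each button is 30 mm wide in x, spans 54 to 74 mm above the underside and sticks out to 25 mm from the middle plane: 50 mm over both when out, 40 mm when both are fully in.
- hooks (a point): Point in the middle of the pack, 14 mm above its underside, level with the tabs' hooks. A flat shank (out to 20.5 mm) joins each button to its hook (out to 25 mm), which catches below a steel keeper of the charger: the pack cannot be drawn out until both tabs are in by at least 4 mm.
- tab_left (a joint): Travel of the release tab on the pack's +y face in m: 0 out, 0.005 fully pressed in. Its spring pushes back with 6 N when out and 12 N when fully in, so a squeeze of 20 to 30 N holds it in; it springs out when let go.
- tab_right (a joint): The same for the tab on the pack's -y face.
- charger: Grey charger, fixed, 104 (x) x 92 (y) x 42 mm high; origin at the centre of its underside, axes as those of the pack standing in it. The floor of its well is 12 mm above the cart; the walls surround the lowest 30 mm of the pack with about 1 mm play. The pack comes out straight up and is free once lifted by 32 mm. The cart top within 5 cm of x 0.445, y 0.02 m is always bare.
- rack: Steel rack, fixed, 88 (x) x 125 (y) x 80 mm high; origin at the centre of its underside. Floor plate 4 mm thick. Three upright cheeks along x, 3 mm thick, 72 mm long, at y = -61, 0, +61 mm make two lanes 58 mm wide, with no room for fingers beside the tabs. Lane ends are open but for a lip 12 mm above the cart (inner faces at x = -37, +37 mm). The +y lane holds another pack.
- empty_lane (a point): Centre of the floor of the empty lane (the rack's -y lane), 4 mm above the cart, axes as the rack's. The pack fits only with its tabs toward the cheeks (its x along the rack's x, either way round), with 4 mm to spare on each tab side and 5 mm at each end.
- stored_pack: A second pack of the same shape, standing in the rack's other lane, 88 mm high over the cart; origin at the centre of its underside. Leave it alone.
- set_up_block: Ground steel set-up block 51 x 76 x 26 mm lying on the cart; origin at the centre of its underside. Leave it alone.
- collet: Steel spring collet, 28 mm across, 42 mm tall, standing on the cart; origin at the centre of its underside. Leave it alone.
- t_bolt: Dark T-slot bolt 34 x 66 x 30 mm lying on the cart; origin at the centre of its underside. Leave it alone.
Not all that is in view belongs to the job. What is shaped like the pack but red is not meant.

How it is judged:
By the outcome, as a careful person would: the job done as asked, in the order asked, and still so for the second after the job is handed in, with the robot touching nothing.
It also fails if it takes over 48 s, if anything falls off the work surface, if the arm or the gripper's body presses on something with over 40 N, if the wrist force passes 120 N, or if a joint passes its speed limit or range.

ROBOT

A 6-joint arm with a two-finger parallel gripper is mounted at the origin on a cart in front of the work surface, level with it; the furniture and walls round the work are solid. World frame = base frame: x ahead of the robot, y to its left, z up, the work surface at z = 0. Lengths are in m, angles in degrees, forces in N, time in s.
With the tool pointing down it reaches from about 0.35 to 0.975 m from the base axis. Payload 4.9 kg.
Tool frame: the origin (TCP) lies midway between the tips of the shut fingers; the grasp point (between the pads) lies 19 mm behind it; y points along the fingers, z is the direction in which the jaws open and shut, and the axes are right-handed (so a half turn about y gives the same grasp; the last joint's range is limited). The gripper opens to 85 mm and grips with 20 to 120 N. Pads are 22 mm wide; open, the fingers measure 114 mm over their backs; the gripper's body (76 mm by 85 mm) begins 54 mm behind the grasp point. The pads swing forward as they close: fully open they stand 13 mm farther back than shut.
Start: joints at [58.442, 3.019, 92.412, -0, 84.569, -6.818], TCP at [0.262, 0.568, 0.201] pointing down, gripper open.
Joint ranges: [-172.51, 172.51], [-57.92, 126.97], [3.15, 148.05], [-58.71, 238.71], [5.1, 150.11], [-179.66, 179.66]. Speed limits (degrees/s): [147.25, 147.25, 180, 180, 180, 180].

INTERFACE

Orientations are given as [roll, pitch, yaw] about the fixed x, y, z axes, in that order (R = Rz(yaw) Ry(pitch) Rx(roll)).
In Python, from cell import * gives the robot as it stands.
- The arm moves only by the tool send_rows, never from a script. Its argument "moves" is a list of rows, each an object of numbers: "dx", "dy", "dz": the shift along the tool's x, y, z as a fraction of full scale; "wx", "wy", "wz": the turn, a rotation vector about the tool's x, y, z as a fraction of full scale. A call has 1 to 20 rows; each row shifts and turns the pose as measured when the row begins, along the tool's axes as they then stand; what a row does not reach is not made up. Full scale, the value 1, is 120 mm for a shift and 0.5 rad for a turn. A row lasts 1/12 s, in which the tool goes at most 41.7 mm and 7.16 degrees, less where a joint would pass 70% of its speed; a pose out of reach is approached as far as the arm can. A call with a number of a shift or a turn outside -1 to 1 is refused whole. A call with a gripper value outside its range is refused whole. "fingers" is the closure, from -1 (fully open) to 1 (shut), so that 0 is half open, set as the call begins (left out, the last holds). The fingers move at their own pace and stop on an object; "squeeze" is the grip in N (left out, the last holds). Time passes only in rows, so rows that do not move let the fingers close. It gives the time, the measured TCP pose, the force and the opening at its end, in the units of the state.
- get_obs(): the state, without advancing time (a new reading comes with each control period).
- grab_frame(name): name is "side" or "top"; returns (picture, depth): 480x640x3 uint8, red, green, blue; 480x640 float32, m along the optical axis (not along the pixel's ray), 0 where there is no reading.
- camera_params(name): a dict with "fx", "fy", "cx", "cy" (pixels), "dist_coeffs" ([k1, k2, p1, p2, k3] as OpenCV has them; the pictures are not rectified), "R" (3x3) and "t" (3): a world point X has camera coordinates R X + t. Camera axes: x right, y down, z forward; pixel columns grow to the right and rows downward; lengths in m; the calibration is good to about 2 mm. A picture is of the moment at which its call begins. camera_params takes no time and is no camera call.
- job_done(): hands the job in, once; it reports no verdict.
The state is a dict: "time_s": time; "joint_positions": joint angles; "joint_vel": joint speeds; "joint_efforts": joint torques, N m; "tool_pos": TCP position; "orientation": TCP orientation; "contact_force": force on the tool from outside, world axes, zero at the start; "moment": the same for the moment, N m; "opening": opening from 0.0 (shut) to 1.0 (fully open).
Only numpy, scipy, OpenCV 4.12 (cv2) and the standard library are available. Lean on these libraries where they do the work, as an engineer would, in place of code of your own. Each camera call takes 0.05 s, during which the arm holds its last target.

## Working session

There is one attempt and no reset: what is moved stays moved. The work goes in short steps, Python scripts to look and compute and a tool call to move; the robot and the scene stay as the last step left them, time stands still between calls to the robot, and variables do not carry over. Pictures are saved under pics/ and viewed, and the job is handed in when it is done.

Besides the shell and the picture viewer there is one more tool, called after "Request:" by a JSON object that holds its "fn" and its "kwargs". send_rows: Moves the arm, as the interface text tells. Shift numbers are shares of 120 mm and turn numbers shares of 0.5 rad, none past 1 either way. Its arguments: {"type":"object","properties":{"moves":{"type":"array"},"fingers":{"type":"number"},"squeeze":{"type":"number"}},"required":["moves"]}

```bash
mkdir -p pics; ls; python3 - <<'E'
from cell import *
import cv2,numpy as np
print(get_obs())
for n in("top","side"):
    im,d=grab_frame(n); cv2.imwrite(f"pics/{n}0.png",im[:,:,::-1]); np.save(f"pics/{n}0.npy",d); np.save(f"pics/{n}0im.npy",im)
    p=camera_params(n); print(n,p)
E
```

```text
pics
{'time_s': 0.0, 'joint_positions': array([ 5.84418802e+01,  3.05815467e+00,  9.24912556e+01,  8.94246614e-04,
        8.45690683e+01, -6.81691584e+00]), 'joint_vel': array([ 0.02584404,  0.09473481, -0.05104668,  0.00557549,  0.00823703,
       -0.0252912 ]), 'joint_efforts': array([ 9.08138391e-04, -3.93671215e+01, -3.70185149e+01,  5.32164665e-05,
        7.02090474e-03,  6.62862277e-06]), 'tool_pos': array([0.26119902, 0.5670537 , 0.19946211]), 'orientation': array([-9.01175354e+01,  1.49468267e-02, -2.47413048e+01]), 'contact_force': array([-0.3990843 , -0.02056818, -0.00844957]), 'moment': array([-0.01814151, -0.00959526, -0.02007811]), 'opening': 0.9991167879283949}
top {'fx': 519.9100529864493, 'fy': 519.9100529864493, 'cx': 314.75845174822786, 'cy': 241.91513291424607, 'dist_coeffs': array([-0.01012531,  0.        ,  0.        ,  0.        ,  0.        ]), 'R': array([[-0.02112412, -0.9996959 ,  0.01272351],
       [-0.99393274,  0.01962492, -0.10822467],
       [ 0.10794207, -0.01493247, -0.99404504]]), 't': array([0.03754568, 0.51513738, 0.8811545 ])}
side {'fx': 561.6425753160447, 'fy': 561.6425753160447, 'cx': 324.19776429856364, 'cy': 233.268567537511, 'dist_coeffs': array([-0.00099348,  0.        ,  0.        ,  0.        ,  0.        ]), 'R': array([[-0.99972833,  0.01339228, -0.01907665],
       [ 0.02315674,  0.66383504, -0.74752044],
       [ 0.00265274, -0.74775911, -0.66396482]]), 't': array([0.50119852, 0.03579904, 0.91424484])}
```

View pics/top0.png

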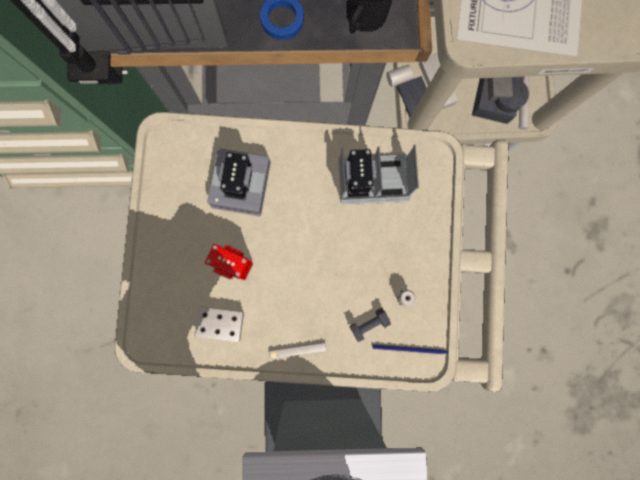

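View pics/side0.png

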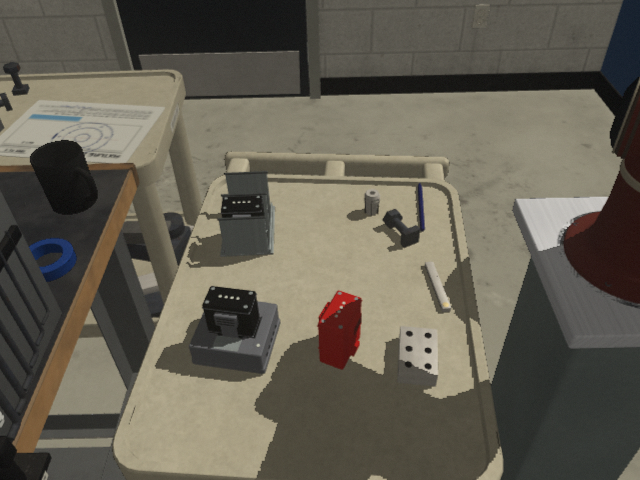

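Candidates for the pack: the black pack in the grey charger at top (237,175) / side (231,310), the black stored pack in the rack at top (360,171) / side (243,207), and the red lookalike at top (229,262) / side (340,330). By the description it's the black one in the charger. I'll check it in a crop and measure.

```bash
cat > h.py <<'E'
from cell import *
import cv2,numpy as np
def cloud(n,d):
    p=camera_params(n); K=np.array([[p['fx'],0,p['cx']],[0,p['fy'],p['cy']],[0,0,1]])
    vv,uu=np.mgrid[0:480,0:640]
    q=cv2.undistortPoints(np.stack([uu,vv],-1).reshape(-1,1,2).astype(np.float64),K,p['dist_coeffs']).reshape(480,640,2)
    c=np.dstack([q*d[...,None],d]); R=np.array(p['R']);t=np.array(p['t'])
    return (c-t)@R   # R^T (c-t)
def proj(n,X):
    p=camera_params(n); K=np.array([[p['fx'],0,p['cx']],[0,p['fy'],p['cy']],[0,0,1]])
    return cv2.projectPoints(np.asarray(X,float).reshape(-1,1,3),cv2.Rodrigues(p['R'])[0],p['t'],K,p['dist_coeffs'])[0].reshape(-1,2)
def rect(P):
    (c,s,a)=cv2.minAreaRect((P[:,:2]*1000).astype(np.float32)); return np.round(c,1),np.round(s,1),round(a,1)
E
python3 - <<'E'
from h import *
im=np.load('pics/top0im.npy');d=np.load('pics/top0.npy');W=cloud('top',d)
s=np.load('pics/side0im.npy');ds=np.load('pics/side0.npy');S=cloud('side',ds)
a=cv2.resize(im[125:225,190:290],(400,400),interpolation=cv2.INTER_CUBIC);b=cv2.resize(im[125:225,330:430],(400,400),interpolation=cv2.INTER_CUBIC)
cv2.imwrite('pics/crop1.png',np.hstack([a,b])[:,:,::-1])
a=cv2.resize(s[270:380,180:290],(400,400),interpolation=cv2.INTER_CUBIC);b=cv2.resize(s[165:265,205:305],(400,400),interpolation=cv2.INTER_CUBIC)
cv2.imwrite('pics/crop2.png',np.hstack([a,b])[:,:,::-1])
print('cart z',np.median(W[280:300,280:340,2]),np.median(S[260:300,300:400,2]))
def box(C,n,u0,u1,v0,v1):
    P=C[v0:v1,u0:u1].reshape(-1,3);P=P[np.isfinite(P).all(1)]
    h=np.histogram(P[:,2],np.arange(-.01,.12,.004)); print(n,[(round(float(e)*1000),int(k)) for k,e in zip(*h) if k>15])
    return P
P=box(W,'charger top',200,280,140,225); Q=box(S,'charger side',180,290,275,380)
R_=box(W,'rack top',330,425,135,215); T=box(S,'rack side',205,290,165,265)
for nm,C,lo,hi in(('pack',P,.088,.104),('packS',Q,.088,.104),('chg',P,.036,.048),('chgS',Q,.036,.048),('chgall',P,.02,.11),('stored',R_,.084,.095),('storedS',T,.084,.095),('rack floor',R_,.002,.010),('rack cheeks',R_,.07,.082),('rackall',R_,.012,.095)):
    M=C[(C[:,2]>lo)&(C[:,2]<hi)]; print(nm,len(M),np.round(np.median(M[:,2]),4),rect(M))
E
```

```text
cart z 0.0014465547877397615 -0.0006054042439605613
charger top [(-6, 32), (-2, 1725), (2, 1701), (6, 56), (10, 66), (14, 35), (18, 37), (22, 43), (26, 30), (30, 34), (34, 40), (38, 285), (42, 1365), (46, 146), (50, 18), (70, 25), (74, 24), (78, 18), (82, 52), (86, 121), (90, 39), (94, 460), (98, 377)]
charger side [(-6, 630), (-2, 4821), (2, 216), (6, 231), (10, 186), (14, 161), (18, 176), (22, 159), (26, 166), (30, 174), (34, 194), (38, 1518), (42, 603), (46, 100), (50, 101), (54, 103), (58, 80), (62, 62), (66, 95), (70, 104), (74, 113), (78, 113), (82, 180), (86, 141), (90, 209), (94, 875)]
rack top [(-6, 65), (-2, 2178), (2, 2264), (6, 636), (10, 198), (14, 91), (18, 49), (22, 51), (26, 49), (30, 48), (34, 40), (38, 56), (42, 49), (46, 54), (50, 53), (54, 57), (58, 58), (62, 66), (66, 72), (70, 59), (74, 80), (78, 206), (82, 283), (86, 556), (90, 251)]
rack side [(-6, 470), (-2, 2675), (2, 565), (6, 421), (10, 175), (14, 83), (18, 92), (22, 97), (26, 102), (30, 89), (34, 118), (38, 146), (42, 175), (46, 168), (50, 170), (54, 164), (58, 182), (62, 173), (66, 180), (70, 202), (74, 277), (78, 406), (82, 169), (86, 477)]
pack 929 0.0976 (array([626.8, 158.8]), array([49.6, 64.6]), 80.2)
packS 1153 0.0951 (array([625.9, 159.1]), array([38.3, 63.9]), 79.0)
chg 1807 0.0438 (array([627.2, 158.9]), array([ 92.3, 100.9]), 79.7)
chgS 2269 0.0412 (array([626.1, 159.2]), array([ 95. , 100.2]), 79.7)
chgall 3143 0.0451 (array([627.1, 158.9]), array([ 92.4, 101. ]), 79.7)
stored 915 0.0891 (array([632.5, -82. ]), array([ 70.1, 125.8]), 0.6)
storedS 581 0.0871 (array([631.4, -51.4]), array([64. , 37.9]), 0.6)
rack floor 2900 0.0041 (array([640.3, -90.4]), array([173.6, 148. ]), 88.6)
rack cheeks 345 0.0789 (array([633.7, -82.9]), array([ 73.9, 126.8]), 2.0)
rackall 2347 0.0807 (array([650.5, -97.9]), array([114.7, 158.6]), 2.3)
```

View pics/crop1.png

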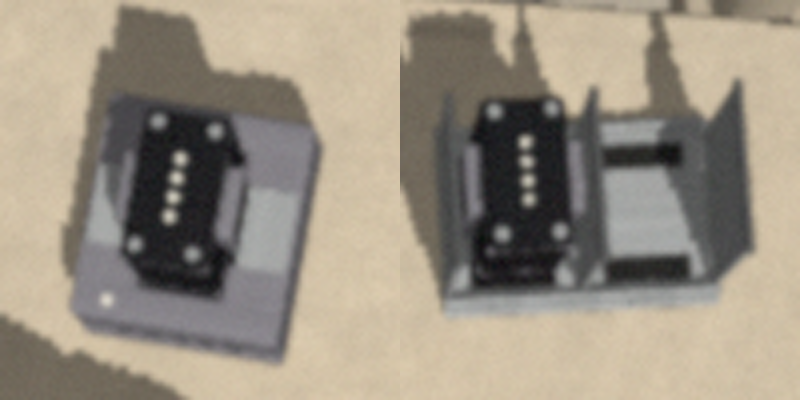

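View pics/crop2.png

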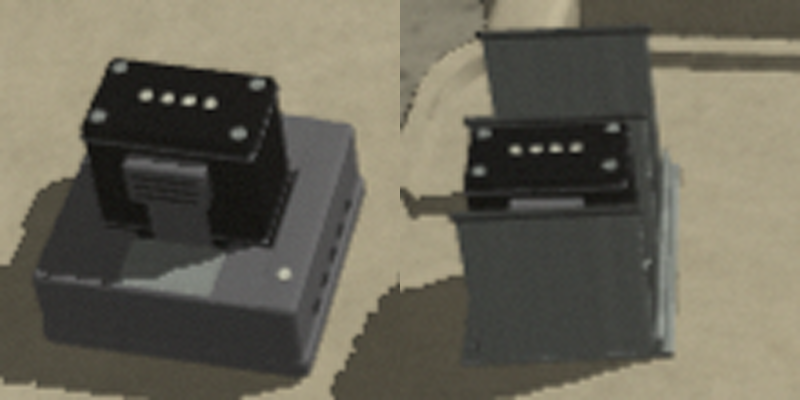

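The crop confirms it: the black pack with grey tabs standing in the charger. Next, a finer fit of the rack.

```bash
python3 - <<'E'
from h import *
im=np.load('pics/top0im.npy');d=np.load('pics/top0.npy');W=cloud('top',d)
s=np.load('pics/side0im.npy');ds=np.load('pics/side0.npy');S=cloud('side',ds)
P=W[135:215,330:425].reshape(-1,3); Q=S[165:265,205:290].reshape(-1,3)
def line(M,n):
    vx,vy,x0,y0=cv2.fitLine((M[:,:2]*1000).astype(np.float32),cv2.DIST_HUBER,0,.01,.01).ravel()
    if vx<0: vx,vy=-vx,-vy
    print(n,len(M),'ang',round(np.degrees(np.arctan2(vy,vx)),2),'y at x=632:',round(y0+(632-x0)*vy/vx,1),'xr',np.round(np.percentile(M[:,0]*1000,[1,99]),1))
m=(Q[:,2]>.02)&(Q[:,2]<.074)
h=np.histogram(Q[m,1]*1000,np.arange(-180,20,4));print([(int(e),int(k)) for k,e in zip(*h) if k>5])
m2=m&(Q[:,1]>-.03)&(Q[:,1]<-.005); line(Q[m2],'+y cheek side')
mp=(P[:,2]>.02)&(P[:,2]<.074)
h=np.histogram(P[mp,1]*1000,np.arange(-180,20,4));print([(int(e),int(k)) for k,e in zip(*h) if k>5])
for lo,hi in((-.155,-.135),(-.09,-.075),):
    mm=mp&(P[:,1]>lo)&(P[:,1]<hi); line(P[mm],f'cheek top {lo}')
    mm=m&(Q[:,1]>lo)&(Q[:,1]<hi); line(Q[mm],f'cheek sideview {lo}') if mm.sum()>20 else 0
# stored pack top
mm=(Q[:,2]>.084)&(Q[:,2]<.095); print('stored S',rect(Q[mm]))
mm=(P[:,2]>.084)&(P[:,2]<.095)&(P[:,1]>-.08)&(P[:,1]<-.025);print('stored T',rect(P[mm]))
# projected overlays for hypothesis
def ov(cx,cy,yaw):
    c,sn=np.cos(np.radians(yaw)),np.sin(np.radians(yaw));o=[]
    for y in(-62.5,-59.5,-1.5,1.5,59.5,62.5):
        for x in(-36,36):
            for z in(80,4): o.append((x,y,z))
    for x in(-44,44):
        for y in(-62.5,62.5):o.append((x,y,0 if 0 else 12))
    o=np.array(o,float)
    return np.c_[cx+c*o[:,0]-sn*o[:,1],cy+sn*o[:,0]+c*o[:,1],o[:,2]]/1000
X=ov(632.5,-82.5,1.3)
big=cv2.resize(im[130:220,320:440],(800,600),interpolation=cv2.INTER_CUBIC)
for u,v in proj('top',X): cv2.circle(big,(int((u-320+.5)*800/120),int((v-130+.5)*600/90)),3,(255,0,0),-1)
cv2.imwrite('pics/ov1.png',big[:,:,::-1])
big=cv2.resize(s[160:265,190:330],(800,600),interpolation=cv2.INTER_CUBIC)
for u,v in proj('side',X): cv2.circle(big,(int((u-190+.5)*800/140),int((v-160+.5)*600/105)),3,(255,0,0),-1)
cv2.imwrite('pics/ov2.png',big[:,:,::-1])
E
```

```text
[(-148, 221), (-144, 499), (-140, 12), (-88, 30), (-84, 65), (-40, 7), (-36, 16), (-28, 21), (-24, 935), (-20, 191)]
+y cheek side 1147 ang 1.92 y at x=632: -21.3 xr [594.3 664.6]
[(-148, 8), (-144, 271), (-84, 136), (-80, 14), (-68, 14), (-64, 14), (-60, 14), (-56, 15), (-52, 13), (-48, 14), (-44, 14), (-40, 16), (-36, 56), (-32, 13), (-28, 11), (-24, 57), (-20, 48)]
cheek top -0.155 279 ang 2.0 y at x=632: -142.1 xr [598.9 669.4]
cheek sideview -0.155 735 ang 1.87 y at x=632: -143.3 xr [598.  668.6]
cheek top -0.09 153 ang 1.98 y at x=632: -81.0 xr [597.  666.8]
cheek sideview -0.09 95 ang 8.76 y at x=632: -78.4 xr [595.7 601.8]
stored S (array([631.4, -51.4]), array([64. , 37.9]), 0.6)
stored T (array([631.6, -55.6]), array([47. , 64.8]), 89.4)
```

View pics/ov1.png

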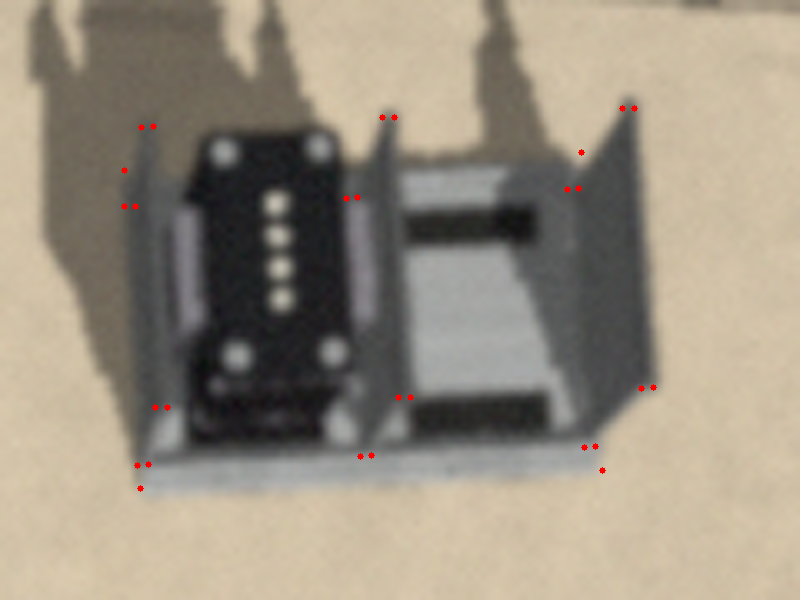

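View pics/ov2.png

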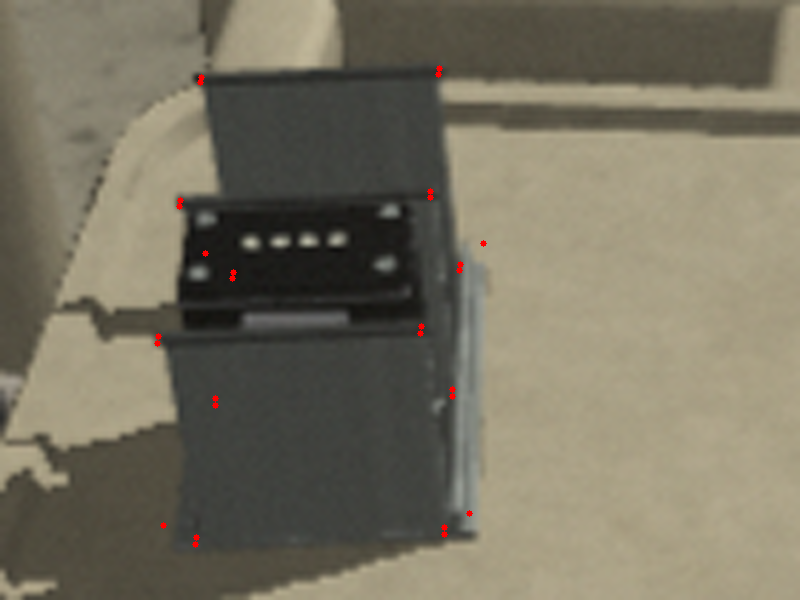

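Rack: centre ≈ (0.632, -0.083), yaw 1.9°. Empty lane centre ≈ (0.633, -0.114). Pack: (0.6265, 0.159), yaw ≈ -10.3°, top at 0.096. All three match the given sizes. I'll start the approach.

Request:
{"fn": "send_rows", "kwargs": {"moves": [{"wy":-0.25},{"wy":-0.25},{"dx":0.257,"dz":-0.2},{"dx":0.257,"dz":-0.2},{"dx":0.257,"dz":-0.2},{"dx":0.257,"dz":-0.2},{"dx":0.257,"dz":-0.2},{"dx":0.257,"dz":-0.2}], "fingers": -1, "squeeze": 25}}

```text
schema error: expected keys dx, dy, dz, wx, wy, wz
```

```bash
cat >> h.py <<'E'
def delta(goal,yaw):
    o=get_obs();p=np.array(o['tool_pos']);r=o['orientation']
    from scipy.spatial.transform import Rotation as Ro
    R=Ro.from_euler('xyz',r,degrees=True); Rg=Ro.from_euler('xyz',[-90,0,yaw],degrees=True)
    print('t',round(o['time_s'],2),'pos',np.round(p,4),'rpy',np.round(r,2),'F',np.round(o['contact_force'],1),'M',np.round(o['moment'],2),'open',round(o['opening'],3),'j',np.round(o['joint_positions'],1))
    print('tool shift (share) now-axes',np.round(R.inv().apply(np.array(goal)-p)/.12,3),'goal-axes',np.round(Rg.inv().apply(np.array(goal)-p)/.12,3),'turn share',np.round((R.inv()*Rg).as_rotvec()/.5,3))
E
python3 -c "
from h import *
delta([.6265,.159,.2],-10.3)"
```

```text
t 0.1 pos [0.2612 0.5671 0.1996] rpy [-9.011e+01  1.000e-02 -2.474e+01] F [-0.8 -0.  -0.1] M [ 0.02  0.01 -0.04] open 1.004 j [58.4  3.1 92.5  0.  84.6 -6.8]
tool shift (share) now-axes [ 4.188e+00 -1.000e-03 -1.815e+00] goal-axes [ 3.603e+00 -3.000e-03 -2.802e+00] turn share [ 0.004 -0.504 -0.001]
```

Request:
{"fn": "send_rows", "kwargs": {"moves": [{"dx":0,"dy":0,"dz":0,"wx":0,"wy":-0.25,"wz":0},{"dx":0,"dy":0,"dz":0,"wx":0,"wy":-0.25,"wz":0},{"dx":0.257,"dy":0,"dz":-0.2,"wx":0,"wy":0,"wz":0},{"dx":0.257,"dy":0,"dz":-0.2,"wx":0,"wy":0,"wz":0},{"dx":0.257,"dy":0,"dz":-0.2,"wx":0,"wy":0,"wz":0},{"dx":0.257,"dy":0,"dz":-0.2,"wx":0,"wy":0,"wz":0},{"dx":0.257,"dy":0,"dz":-0.2,"wx":0,"wy":0,"wz":0},{"dx":0.257,"dy":0,"dz":-0.2,"wx":0,"wy":0,"wz":0}], "fingers": -1, "squeeze": 25}}

```text
time_s: 0.77
tool_pos: [0.4174, 0.3912, 0.1938]
orientation: [-90.4, 0.4, -8.9]
contact_force: [0.7, 0.5, 0.4]
opening: 1.002
```

```bash
python3 -c "
from h import *
delta([.6265,.159,.18],-10.3)"
```

```text
t 0.77 pos [0.4174 0.3912 0.1938] rpy [-90.4    0.4   -8.93] F [0.7 0.5 0.4] M [ 0.03  0.05 -0.01] open 1.002 j [ 35.7  -3.5  99.6   0.   84.5 -45.4]
tool shift (share) now-axes [ 2.023  0.112 -1.64 ] goal-axes [ 2.061  0.115 -1.592] turn share [ 0.014  0.048 -0.014]
```

Request:
{"fn": "send_rows", "kwargs": {"moves": [{"dx":0.25,"dy":0,"dz":-0.2,"wx":0,"wy":0.04,"wz":0},{"dx":0.25,"dy":0,"dz":-0.2,"wx":0,"wy":0,"wz":0},{"dx":0.25,"dy":0,"dz":-0.2,"wx":0,"wy":0,"wz":0},{"dx":0.25,"dy":0,"dz":-0.2,"wx":0,"wy":0,"wz":0},{"dx":0.25,"dy":0,"dz":-0.2,"wx":0,"wy":0,"wz":0},{"dx":0.25,"dy":0,"dz":-0.2,"wx":0,"wy":0,"wz":0},{"dx":0.25,"dy":0,"dz":-0.2,"wx":0,"wy":0,"wz":0},{"dx":0.1,"dy":0,"dz":-0.08,"wx":0,"wy":0,"wz":0},{"dx":0,"dy":0,"dz":0,"wx":0,"wy":0,"wz":0}]}}

```text
time_s: 1.52
tool_pos: [0.6135, 0.1584, 0.188]
orientation: [-90.6, 0.7, -10.6]
contact_force: [-0.5, 0.1, -0.6]
opening: 0.999
```

```bash
python3 -c "
from h import *
delta([.6265,.159,.15],-10.3)"
```

```text
t 1.52 pos [0.6135 0.1584 0.188 ] rpy [-90.64   0.68 -10.59] F [-0.5  0.1 -0.6] M [ 0.   -0.   -0.03] open 0.999 j [  7.9   5.3  91.3  -0.4  84.3 -71.4]
tool shift (share) now-axes [0.109 0.315 0.028] goal-axes [0.105 0.317 0.024] turn share [ 0.022 -0.01  -0.024]
```

Request:
{"fn": "send_rows", "kwargs": {"moves": [{"dx":0.1,"dy":0.1,"dz":0.02,"wx":0.02,"wy":-0.01,"wz":-0.024},{"dx":0,"dy":0.2,"dz":0,"wx":0,"wy":0,"wz":0},{"dx":0,"dy":0.1,"dz":0,"wx":0,"wy":0,"wz":0},{"dx":0,"dy":0,"dz":0,"wx":0,"wy":0,"wz":0}]}}

```text
time_s: 1.85
tool_pos: [0.6251, 0.1601, 0.1383]
orientation: [-89.9, 0.0, -10.3]
contact_force: [-0.6, -0.3, 0.8]
opening: 1.0
```

```bash
python3 - <<'E'
from h import *
delta([.6265,.159,.053],-10.3)
im,d=grab_frame('top');s,ds=grab_frame('side')
a=cv2.resize(im[100:220,180:300],(400,400),interpolation=cv2.INTER_CUBIC);b=cv2.resize(s[220:380,150:310],(400,400),interpolation=cv2.INTER_CUBIC)
cv2.imwrite('pics/hov1.png',np.hstack([a,b])[:,:,::-1])
E
```

```text
t 1.85 pos [0.6251 0.1601 0.1383] rpy [-8.994e+01  4.000e-02 -1.034e+01] F [-0.6 -0.3  0.8] M [-0.06  0.04  0.  ] open 1.0 j [  7.7   8.2  92.9   0.1  78.9 -71.9]
tool shift (share) now-axes [ 0.013  0.711 -0.008] goal-axes [ 0.013  0.711 -0.007] turn share [-0.002 -0.001 -0.001]
```

View pics/hov1.png

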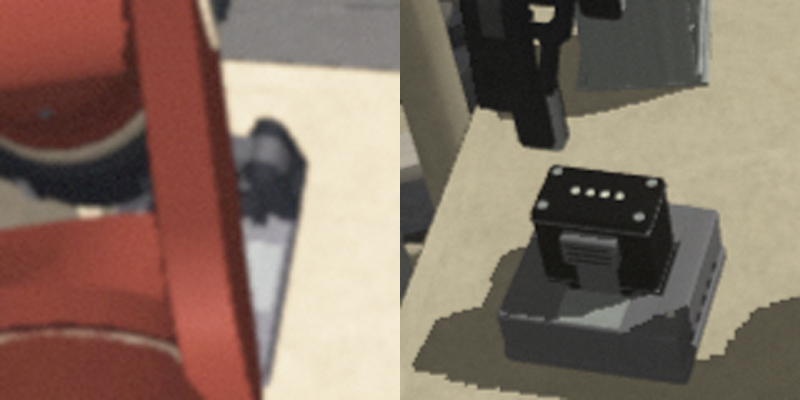

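```bash
python3 - <<'E'
from h import *
for h_ in (.138,.151):
  for w in(-.0425,.0425,-.057,.057):
    X=[.6251+.1795*w,.1601+.984*w,h_]; print(h_,w,[np.round((v-np.array(o))*k) for v,o,k in((proj('side',X)[0],(150,220),2.5),(proj('top',X)[0],(180,100),3.333))])
E
```

```text
0.138 -0.0425 [array([212.,  82.]), array([252., 235.])]
0.138 0.0425 [array([162., 203.]), array([ 73., 206.])]
0.138 -0.057 [array([220.,  63.]), array([283., 240.])]
0.138 0.057 [array([152., 226.]), array([ 42., 201.])]
0.151 -0.0425 [array([209.,  64.]), array([249., 228.])]
0.151 0.0425 [array([158., 184.]), array([ 67., 199.])]
0.151 -0.057 [array([217.,  45.]), array([280., 233.])]
0.151 0.057 [array([148., 207.]), array([ 36., 194.])]
```

```bash
python3 - <<'E'
from h import *
im,d=grab_frame('top');s,ds=grab_frame('side')
np.save('pics/s1d.npy',ds);np.save('pics/t1d.npy',d)
a=cv2.resize(im[80:240,160:320],(400,400),interpolation=cv2.INTER_CUBIC);b=cv2.resize(s[100:380,120:320],(400,560),interpolation=cv2.INTER_CUBIC)
cv2.imwrite('pics/hov2a.png',a[:,:,::-1]);cv2.imwrite('pics/hov2b.png',b[:,:,::-1])
S=cloud('side',ds);T=cloud('top',d)
for v in range(255,285,4): print(v,[tuple(np.round(S[v,u]*1000).astype(int)) for u in(202,206,210,214)])
print(get_obs()['tool_pos'])
E
```

```text
255 [(np.int64(628), np.int64(228), np.int64(239)), (np.int64(627), np.int64(217), np.int64(229)), (np.int64(624), np.int64(209), np.int64(222)), (np.int64(685), np.int64(-26), np.int64(-3))]
259 [(np.int64(627), np.int64(232), np.int64(237)), (np.int64(629), np.int64(211), np.int64(218)), (np.int64(625), np.int64(212), np.int64(218)), (np.int64(683), np.int64(-15), np.int64(-1))]
263 [(np.int64(628), np.int64(232), np.int64(232)), (np.int64(630), np.int64(213), np.int64(213)), (np.int64(626), np.int64(211), np.int64(211)), (np.int64(681), np.int64(-3), np.int64(1))]
267 [(np.int64(634), np.int64(216), np.int64(210)), (np.int64(630), np.int64(216), np.int64(210)), (np.int64(627), np.int64(211), np.int64(205)), (np.int64(624), np.int64(207), np.int64(200))]
271 [(np.int64(635), np.int64(215), np.int64(203)), (np.int64(630), np.int64(218), np.int64(205)), (np.int64(628), np.int64(211), np.int64(198)), (np.int64(624), np.int64(209), np.int64(196))]
275 [(np.int64(636), np.int64(216), np.int64(198)), (np.int64(631), np.int64(217), np.int64(198)), (np.int64(628), np.int64(212), np.int64(193)), (np.int64(625), np.int64(209), np.int64(190))]
279 [(np.int64(696), np.int64(32), np.int64(1)), (np.int64(690), np.int64(31), np.int64(0)), (np.int64(684), np.int64(30), np.int64(-1)), (np.int64(677), np.int64(30), np.int64(-2))]
283 [(np.int64(695), np.int64(39), np.int64(-1)), (np.int64(688), np.int64(40), np.int64(0)), (np.int64(683), np.int64(38), np.int64(-2)), (np.int64(676), np.int64(40), np.int64(-1))]
[0.62757484 0.16025437 0.14276241]
```

View pics/hov2a.png

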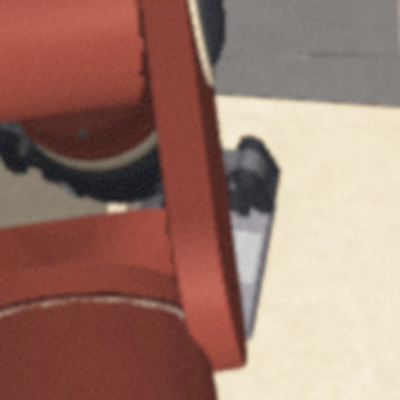

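View pics/hov2b.png

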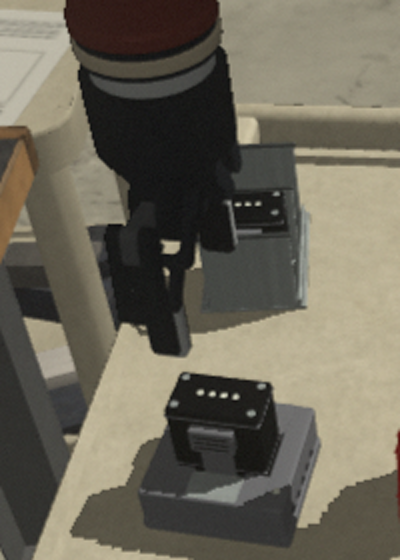

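```bash
python3 - <<'E'
from h import *
ds=np.load('pics/s1d.npy');S=cloud('side',ds)
np.set_printoptions(linewidth=220)
for v in range(125,280,6): print(v,' '.join('%4d/%4d/%4d'%tuple(np.round(S[v,u]*1000)) for u in range(164,240,8)))
from scipy.spatial.transform import Rotation
print(get_obs())
E
```

```text
125  648/ 186/ 370  639/ 193/ 374  630/ 196/ 376  623/ 196/ 375  616/ 195/ 374  609/ 192/ 372  603/ 188/ 370  596/ 182/ 366  591/ 168/ 358  930/-1790/-795
131  649/ 188/ 365  640/ 194/ 368  632/ 195/ 369  624/ 195/ 368  617/ 195/ 368  610/ 193/ 367  603/ 189/ 364  598/ 181/ 359  594/ 158/ 345  925/-1739/-798
137  658/ 166/ 345  641/ 193/ 361  633/ 196/ 363  625/ 197/ 363  618/ 195/ 362  611/ 192/ 360  606/ 182/ 354  600/ 175/ 349  592/ 172/ 347  921/-1695/-805
143  655/ 178/ 345  645/ 186/ 350  635/ 192/ 353  628/ 192/ 353  620/ 191/ 352  613/ 188/ 351  606/ 184/ 348  600/ 180/ 345  592/ 178/ 344  911/-1619/-791
149  654/ 185/ 343  645/ 189/ 345  637/ 190/ 346  629/ 192/ 347  624/ 182/ 340  614/ 190/ 345  606/ 191/ 345  599/ 186/ 342  593/ 180/ 338  588/ 161/ 325
155  657/ 181/ 333  646/ 192/ 340  637/ 193/ 341  631/ 187/ 337  621/ 196/ 342  614/ 194/ 341  607/ 193/ 340  600/ 186/ 335  594/ 180/ 331  589/ 164/ 320
161  661/ 174/ 321  648/ 190/ 332  638/ 196/ 336  630/ 196/ 335  622/ 198/ 337  615/ 195/ 335  608/ 192/ 332  601/ 188/ 329  595/ 180/ 324  589/ 166/ 314
167 1218/-1444/-79
[... 2871 characters left out ...]
1/ 192  668/  24/   1  656/  22/  -1  643/  24/  -1
{'time_s': 2.05, 'joint_positions': array([ 7.72079694e+00,  8.07260097e+00,  9.26318326e+01,  5.45029566e-02,  7.89213336e+01, -7.19619731e+01]), 'joint_vel': array([-0.36112034, -0.32309986, -0.80064717, -0.11687589, -0.1461746 , -0.06507215]), 'joint_efforts': array([ 5.38182445e-03, -4.12812316e+01, -3.51870418e+01,  4.86524863e-03,  4.94048407e-03,  1.63329372e-03]), 'tool_pos': array([0.62757484, 0.16025437, 0.14276241]), 'orientation': array([-89.83319631,  -0.33925148, -10.32802225]), 'contact_force': array([0.08609971, 0.02181362, 0.75831675]), 'moment': array([-0.00925369, -0.01849384, -0.03830706]), 'opening': 0.9947572981572129}
```

The depth image puts the open fingertips at z ≈ 0.19, higher than the reported TCP height implies (about 0.155). I'll descend a safe amount, settle, and compare again.

Request:
{"fn": "send_rows", "kwargs": {"moves": [{"dx":0,"dy":0.15,"dz":0,"wx":0,"wy":0,"wz":0},{"dx":0,"dy":0.08,"dz":0,"wx":0,"wy":0,"wz":0},{"dx":0,"dy":0,"dz":0,"wx":0,"wy":0,"wz":0},{"dx":0,"dy":0,"dz":0,"wx":0,"wy":0,"wz":0}]}}

```text
time_s: 2.38
tool_pos: [0.6305, 0.1623, 0.1209]
orientation: [-89.7, -0.9, -10.2]
contact_force: [0.2, -0.2, 0.1]
opening: 0.998
```

```bash
cat >> h.py <<'E'
def tipz(ds,yc=None):
    S=cloud('side',ds)
    return S
E
python3 - <<'E'
from h import *
delta([.6265,.159,.053],-10.3)
s,ds=grab_frame('side');S=cloud('side',ds)
M=S.reshape(-1,3); m=(abs(M[:,0]-.632)<.012)&(M[:,1]>.2)&(M[:,1]<.235)&(M[:,2]>.1); print('finger lowest z',np.sort(M[m,2])[:12].round(4))
b=cv2.resize(s[180:380,150:310],(480,600),interpolation=cv2.INTER_CUBIC)
cv2.imwrite('pics/hov3.png',b[:,:,::-1])
delta([.6265,.159,.053],-10.3)
E
```

```text
t 2.38 pos [0.6305 0.1623 0.1209] rpy [-89.66  -0.85 -10.22] F [ 0.2 -0.2  0.1] M [-0.01 -0.02  0.05] open 0.998 j [  7.9   9.2  93.6   0.1  76.3 -71.9]
tool shift (share) now-axes [-0.036  0.565 -0.036] goal-axes [-0.028  0.565 -0.033] turn share [-0.012  0.003  0.03 ]
finger lowest z [0.1645 0.1646 0.1651 0.1651 0.1653 0.1653 0.1658 0.1665 0.1671 0.1671
 0.1672 0.168 ]
t 2.43 pos [0.6306 0.1622 0.1211] rpy [-89.65  -0.87 -10.22] F [-0.   0.4  0. ] M [-0.05  0.01  0.02] open 0.999 j [  7.9   9.2  93.6   0.1  76.3 -71.9]
tool shift (share) now-axes [-0.037  0.566 -0.036] goal-axes [-0.029  0.567 -0.033] turn share [-0.012  0.003  0.03 ]
```

View pics/hov3.png

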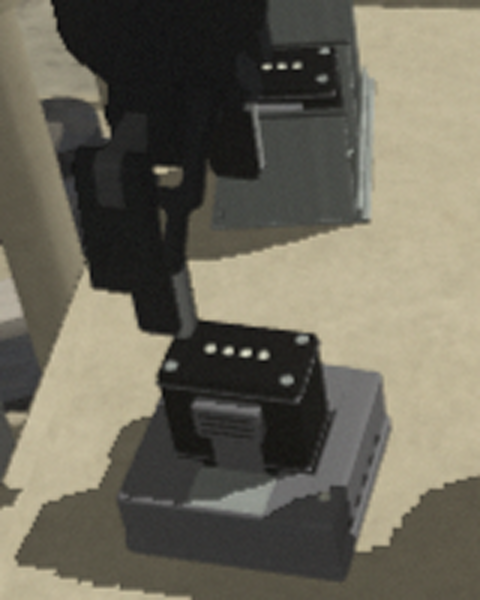

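Request:
{"fn": "send_rows", "kwargs": {"moves": [{"dx":-0.03,"dy":0.1,"dz":-0.03,"wx":-0.012,"wy":0.003,"wz":0.03},{"dx":0,"dy":0.2,"dz":0,"wx":0,"wy":0,"wz":0},{"dx":0,"dy":0.1,"dz":0,"wx":0,"wy":0,"wz":0},{"dx":0,"dy":0,"dz":0,"wx":0,"wy":0,"wz":0},{"dx":0,"dy":0,"dz":0,"wx":0,"wy":0,"wz":0}]}}

```text
time_s: 2.85
tool_pos: [0.6283, 0.1591, 0.0741]
orientation: [-90.0, -0.2, -10.3]
contact_force: [-0.8, -0.4, -0.3]
opening: 0.998
```

```bash
cat > look.py <<'E'
from h import *
import sys
n=sys.argv[1]; delta([.6265,.159,.053],-10.3)
s,ds=grab_frame('side');S=cloud('side',ds); np.save('pics/last.npy',ds)
M=S.reshape(-1,3); m=(abs(M[:,0]-.632)<.012)&(M[:,1]>.2)&(M[:,1]<.235)&(M[:,2]>.05); print('finger lowest z',np.sort(M[m,2])[:12].round(4))
b=cv2.resize(s[200:360,170:290],(600,800),interpolation=cv2.INTER_CUBIC)[:600]
cv2.imwrite(f'pics/{n}.png',b[:,:,::-1])
E
python3 look.py hov4
```

```text
t 2.85 pos [0.6283 0.1591 0.0741] rpy [-89.96  -0.19 -10.32] F [-0.8 -0.4 -0.3] M [ 0.02  0.01 -0.01] open 0.998 j [  7.6  11.9  95.2  -0.   72.7 -72. ]
tool shift (share) now-axes [-0.015  0.176 -0.003] goal-axes [-0.015  0.176 -0.003] turn share [-0.001 -0.001  0.007]
finger lowest z [0.1172 0.1173 0.1175 0.1187 0.1198 0.1198 0.1203 0.1206 0.1216 0.1217
 0.1218 0.1219]
```

View pics/hov4.png

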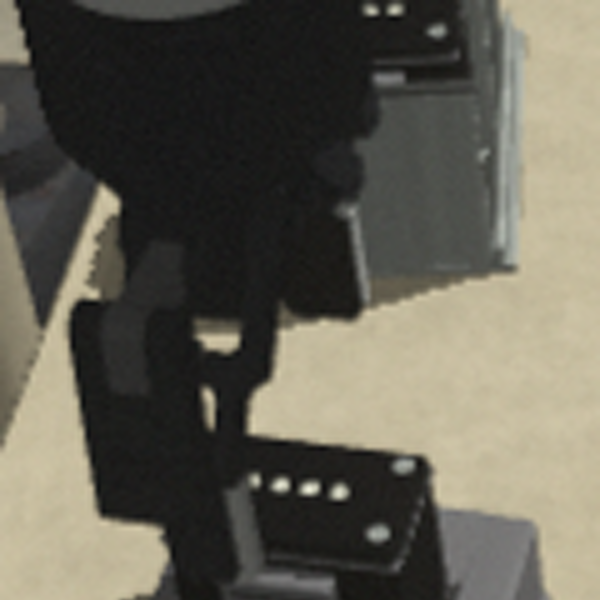

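```bash
sed -i 's/s\[200:360,170:290\],(600,800)/s[240:360,170:290],(600,600)/' look.py; python3 look.py hov5; python3 - <<'E'
from h import *
S=cloud('side',np.load('pics/last.npy'))
for v in range(296,340,3): print(v,' '.join('%4d/%4d/%4d'%tuple(np.round(S[v,u]*1000)) for u in range(196,228,4)))
E
```

```text
t 2.9 pos [0.6282 0.1591 0.0741] rpy [-89.96  -0.18 -10.32] F [-1.   0.1  0.3] M [-0.02  0.06 -0.06] open 0.999 j [  7.6  11.9  95.2  -0.   72.7 -72. ]
tool shift (share) now-axes [-0.014  0.176 -0.003] goal-axes [-0.014  0.176 -0.003] turn share [-0.001 -0.001  0.006]
finger lowest z [0.1169 0.1175 0.1179 0.1185 0.1198 0.1204 0.121  0.1212 0.1214 0.1217
 0.122  0.1225]
296  645/ 226/ 174  641/ 226/ 174  636/ 227/ 175  629/ 234/ 182  628/ 225/ 173  626/ 215/ 161  625/ 204/ 149  633/ 154/  94
299  645/ 230/ 173  640/ 231/ 174  636/ 231/ 174  630/ 234/ 177  627/ 228/ 171  629/ 208/ 149  625/ 204/ 144  632/ 161/  95
302  645/ 231/ 169  640/ 233/ 172  636/ 233/ 171  631/ 234/ 173  627/ 232/ 170  629/ 210/ 145  625/ 207/ 141  632/ 165/  95
305  697/  86/   0  692/  84/  -2  636/ 235/ 169  631/ 235/ 169  633/ 216/ 147  630/ 210/ 140  498/ 653/ 643  631/ 172/  96
308  696/  92/   1  690/  91/  -1  643/ 215/ 141  639/ 213/ 139  634/ 214/ 140  631/ 210/ 135  626/ 208/ 132  631/ 174/  93
311  694/ 100/   3  690/  95/  -3  645/ 214/ 134  640/ 212/ 132  635/ 215/ 135  631/ 212/ 131  627/ 209/ 12
[... 432 characters left out ...]
/  40  657/ 172/  61  652/ 171/  60  644/ 180/  71  638/ 181/  72  633/ 183/  74
326  691/ 126/  -1  673/ 159/  40  667/ 161/  42  659/ 170/  52  653/ 171/  54  647/ 172/  55  641/ 174/  57  634/ 182/  67
329  678/ 165/  40  672/ 165/  41  667/ 165/  41  660/ 169/  46  654/ 171/  47  648/ 172/  48  642/ 173/  50  636/ 176/  53
332  676/ 171/  42  671/ 171/  42  666/ 171/  42  660/ 172/  42  655/ 171/  41  649/ 172/  42  644/ 172/  42  637/ 176/  47
335  676/ 176/  42  670/ 178/  44  665/ 176/  41  660/ 176/  41  654/ 176/  41  648/ 178/  44  644/ 174/  38  638/ 176/  40
338  675/ 181/  42  670/ 181/  41  664/ 181/  41  659/ 182/  42  653/ 181/  41  648/ 180/  40  642/ 182/  42  637/ 183/  43
```

View pics/hov5.png

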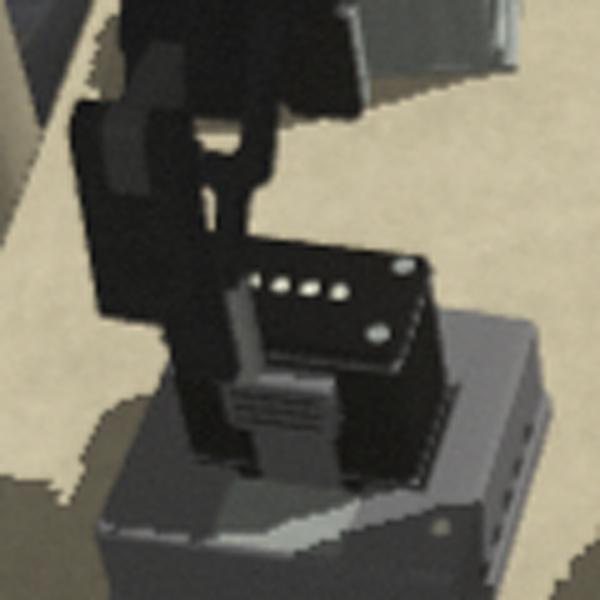

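The camera gives a finger end at z ≈ 0.12 against a reported TCP of 0.074, and the offset is constant. I trust the camera because it sees finger and pack in the same picture. I'll go down further, still safe under either reading.

Request:
{"fn": "send_rows", "kwargs": {"moves": [{"dx":-0.012,"dy":0.12,"dz":-0.003,"wx":0,"wy":0,"wz":0.006},{"dx":0,"dy":0.12,"dz":0,"wx":0,"wy":0,"wz":0},{"dx":0,"dy":0.06,"dz":0,"wx":0,"wy":0,"wz":0},{"dx":0,"dy":0,"dz":0,"wx":0,"wy":0,"wz":0},{"dx":0,"dy":0,"dz":0,"wx":0,"wy":0,"wz":0}]}}

```text
time_s: 3.37
tool_pos: [0.6288, 0.1593, 0.0376]
orientation: [-89.9, -0.3, -10.3]
contact_force: [1.0, -0.5, 1.0]
opening: 0.997
```

```bash
python3 look.py hov6; python3 - <<'E'
from h import *
S=cloud('side',np.load('pics/last.npy'))
for v in range(322,354,3): print(v,' '.join('%4d/%4d/%4d'%tuple(np.round(S[v,u]*1000)) for u in range(192,228,4)))
E
```

```text
t 3.37 pos [0.6288 0.1593 0.0376] rpy [-89.87  -0.27 -10.31] F [ 1.  -0.5  1. ] M [-0.05  0.05 -0.02] open 0.997 j [  7.6  14.3  96.3   0.   69.2 -72.1]
tool shift (share) now-axes [-0.018 -0.129 -0.006] goal-axes [-0.018 -0.129 -0.006] turn share [-0.004 -0.     0.009]
finger lowest z [0.0817 0.0817 0.0833 0.0839 0.0841 0.0843 0.0844 0.0851 0.0859 0.0863
 0.0866 0.0866]
322  698/ 119/   1  652/ 230/ 134  646/ 232/ 136  641/ 232/ 136  637/ 232/ 135  632/ 234/ 138  628/ 230/ 133  629/ 211/ 109  626/ 206/ 104
325  697/ 124/  -1  691/ 123/  -1  673/ 159/  42  643/ 232/ 130  637/ 233/ 132  632/ 234/ 133  629/ 230/ 127  631/ 209/ 101  626/ 210/ 103
328  696/ 129/  -1  691/ 128/  -3  672/ 164/  41  667/ 162/  39  645/ 213/ 102  640/ 214/ 103  635/ 215/ 103  631/ 211/  99  626/ 210/  97
331  695/ 135/   0  677/ 169/  41  672/ 169/  41  666/ 170/  42  660/ 170/  42  641/ 212/  95  635/ 215/  98  631/ 213/  96  627/ 210/  92
334  694/ 141/   0  676/ 175/  43  670/ 175/  42  665/ 174/  41  660/ 174/  41  642/ 213/  90  636/ 215/  92  631/ 215/  92  628/ 209/  84
337  693/ 146/  -1  675/ 180/  42  670/ 178/  40  664/ 180/  42  659/ 179/  41  654/ 180/  41  648/ 180/  41  643/ 180/  42  638/ 180/  41
340  680/ 183/  41  674/ 184/  42  668/ 186/  44  663/ 186/  43  658/ 186/  43  653/ 185/  41  648/ 185/  42  642/ 185/  42  637/ 185/  41
343  679/ 189/  42  674/ 189/  41  668/ 189/  41  663/ 188/  40  658/ 189/  41  652/ 190/  42  647/ 189/  40  642/ 190/  41  637/ 189/  40
346  678/ 194/  42  673/ 194/  42  667/ 196/  43  662/ 194/  41  657/ 196/  43  652/ 194/  41  646/ 195/  41  641/ 195/  41  635/ 197/  44
349  679/ 195/  36  673/ 196/  37  668/ 197/  38  662/ 199/  41  656/ 199/  41  651/ 199/  41  646/ 199/  40  641/ 199/  40  635/ 200/  41
352  680/ 195/  30  674/ 196/  32  669/ 195/  30  664/ 196/  31  657/ 199/  34  652/ 199/  35  646/ 201/  36  641/ 201/  36  635/ 202/  37
```

View pics/hov6.png

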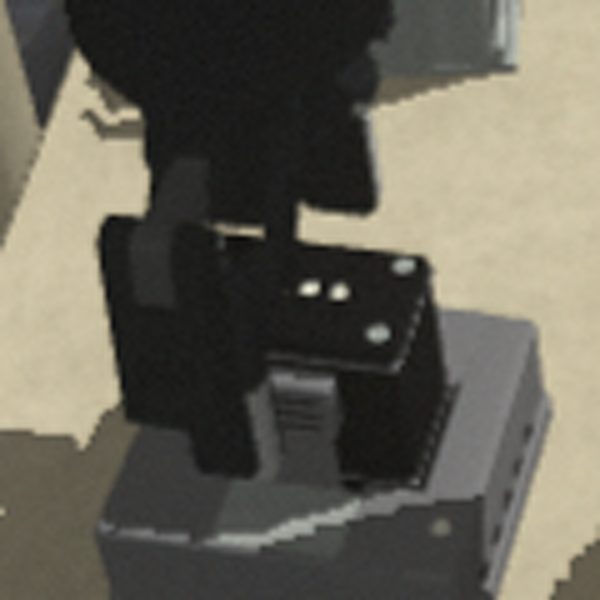

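Request:
{"fn": "send_rows", "kwargs": {"moves": [{"dx":-0.018,"dy":0.08,"dz":-0.006,"wx":-0.004,"wy":0,"wz":0.009},{"dx":0,"dy":0.07,"dz":0,"wx":0,"wy":0,"wz":0},{"dx":0,"dy":0.02,"dz":0,"wx":0,"wy":0,"wz":0},{"dx":0,"dy":0,"dz":0,"wx":0,"wy":0,"wz":0}]}}

```text
time_s: 3.75
tool_pos: [0.6269, 0.159, 0.016]
orientation: [-90.0, -0.1, -10.3]
contact_force: [0.4, 1.1, 0.5]
opening: 0.998
```

```bash
python3 look.py hov7
```

```text
t 3.75 pos [0.6269 0.159  0.016 ] rpy [-8.998e+01 -6.000e-02 -1.032e+01] F [0.4 1.1 0.5] M [ 0.01  0.01 -0.01] open 0.998 j [  7.6  15.7  96.8   0.   67.4 -72. ]
tool shift (share) now-axes [-0.003 -0.308 -0.001] goal-axes [-0.003 -0.308 -0.001] turn share [-0.001 -0.001  0.002]
finger lowest z [0.0587 0.0599 0.0602 0.062  0.0625 0.0626 0.0628 0.063  0.0635 0.0635
 0.0638 0.0644]
```

View pics/hov7.png

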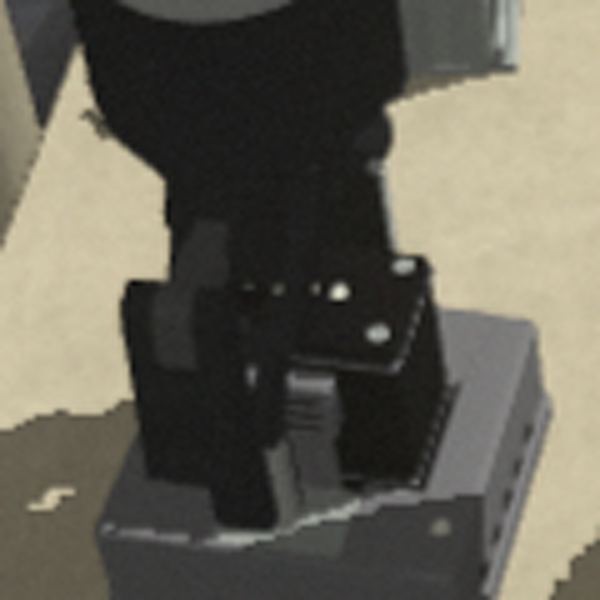

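The tips are at z ≈ 0.061 with no contact force, so the camera reading was right: tip = reported z + 45 mm when open. The pads stand level with the buttons. Closing.

Request:
{"fn": "send_rows", "kwargs": {"moves": [{"dx":0,"dy":-0.01,"dz":0,"wx":0,"wy":0,"wz":0},{"dx":0,"dy":0,"dz":0,"wx":0,"wy":0,"wz":0},{"dx":0,"dy":0,"dz":0,"wx":0,"wy":0,"wz":0},{"dx":0,"dy":0,"dz":0,"wx":0,"wy":0,"wz":0},{"dx":0,"dy":0,"dz":0,"wx":0,"wy":0,"wz":0}], "fingers": 1, "squeeze": 27}}

```text
time_s: 4.22
tool_pos: [0.6281, 0.1582, 0.0199]
orientation: [-90.1, -0.2, -10.3]
contact_force: [0.5, 1.1, -4.0]
opening: 0.437
```

```bash
python3 look.py cl1
```

```text
t 4.22 pos [0.6281 0.1582 0.0199] rpy [-90.07  -0.19 -10.3 ] F [ 0.5  1.1 -4. ] M [ 0.02 -0.01  0.02] open 0.437 j [  7.6  15.5  96.7  -0.1  67.7 -72. ]
tool shift (share) now-axes [-0.013 -0.276  0.004] goal-axes [-0.014 -0.276  0.004] turn share [0.002 0.    0.007]
finger lowest z [0.0965 0.0971 0.0981 0.0982 0.0989 0.1001 0.1002 0.1006 0.1008 0.1008
 0.1008 0.1009]
```

View pics/cl1.png

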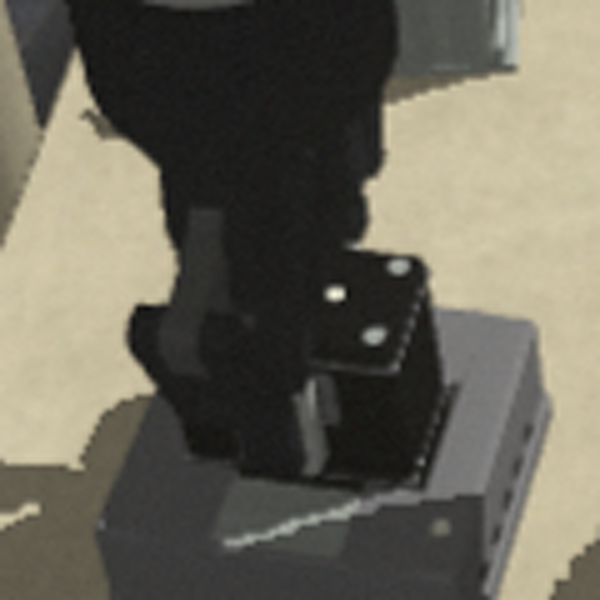

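Opening 0.437 corresponds to about 40 mm through the finger linkage, so both tabs are fully in. Forces are small. Lifting gently.

Request:
{"fn": "send_rows", "kwargs": {"moves": [{"dx":0,"dy":-0.03,"dz":0,"wx":0,"wy":0,"wz":0},{"dx":0,"dy":-0.04,"dz":0,"wx":0,"wy":0,"wz":0}]}}

```text
time_s: 4.43
tool_pos: [0.6259, 0.1582, 0.0256]
orientation: [-90.1, 0.1, -10.3]
contact_force: [0.8, -0.0, -5.4]
opening: 0.439
```

```bash
python3 look.py cl2
```

```text
t 4.43 pos [0.6259 0.1582 0.0256] rpy [-9.010e+01  5.000e-02 -1.032e+01] F [ 0.8 -0.  -5.4] M [-0.13 -0.42 -0.04] open 0.439 j [  7.6  15.   96.7  -0.1  68.4 -72. ]
tool shift (share) now-axes [ 0.003 -0.228  0.007] goal-axes [ 0.003 -0.228  0.008] turn share [ 0.003 -0.001 -0.002]
finger lowest z [0.1017 0.1042 0.1044 0.1044 0.1055 0.1055 0.1056 0.1059 0.106  0.1062
 0.1063 0.1065]
```

View pics/cl2.png

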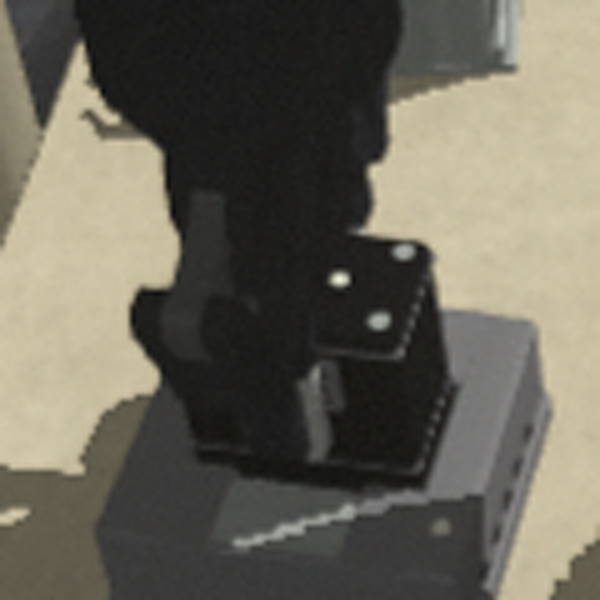

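The pack's top rises with the fingers and the load is about 5 N, so it's unlatched. Continuing straight up.

Request:
{"fn": "send_rows", "kwargs": {"moves": [{"dx":0,"dy":-0.07,"dz":0,"wx":0,"wy":0,"wz":0},{"dx":0,"dy":-0.1,"dz":0,"wx":0,"wy":0,"wz":0},{"dx":0,"dy":-0.12,"dz":0,"wx":0,"wy":0,"wz":0},{"dx":0,"dy":-0.15,"dz":0,"wx":0,"wy":0,"wz":0},{"dx":0,"dy":-0.15,"dz":0,"wx":0,"wy":0,"wz":0},{"dx":0,"dy":0,"dz":0,"wx":0,"wy":0,"wz":0}]}}

```text
time_s: 4.98
tool_pos: [0.6249, 0.1586, 0.1024]
orientation: [-90.1, 0.2, -10.3]
contact_force: [1.6, 0.7, -2.8]
opening: 0.434
```

```bash
sed -i 's/s\[240:360,170:290\]/s[220:370,150:300]/' look.py; python3 look.py cl3;  python3 -c "
from h import *
delta([.445,.02,.1],-10.3)"
```

```text
t 4.98 pos [0.6249 0.1586 0.1024] rpy [-90.09   0.16 -10.3 ] F [ 1.6  0.7 -2.8] M [ 0.08 -0.14  0.  ] open 0.434 j [  7.7  10.1  94.4  -0.   75.7 -72. ]
tool shift (share) now-axes [0.014 0.411 0.006] goal-axes [0.013 0.412 0.006] turn share [ 0.003  0.    -0.005]
finger lowest z [0.1786 0.1802 0.1803 0.1805 0.1809 0.1813 0.1813 0.1818 0.1823 0.1826
 0.1827 0.1827]
t 5.03 pos [0.6243 0.1585 0.1007] rpy [-90.12   0.24 -10.3 ] F [ 0.8 -0.3 -5.1] M [ 0.04 -0.02  0.05] open 0.433 j [  7.6  10.2  94.5  -0.   75.6 -72. ]
tool shift (share) now-axes [-1.263  0.014 -1.403] goal-axes [-1.263  0.006 -1.403] turn share [ 0.004 -0.    -0.008]
```

View pics/cl3.png

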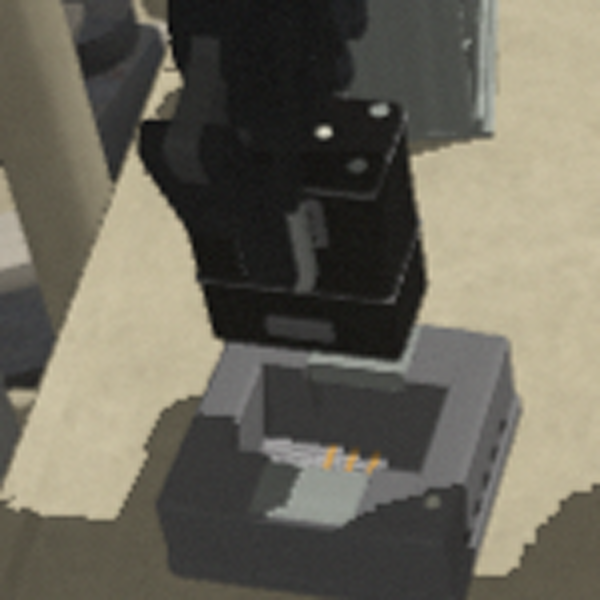

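Pack is clear of the charger (underside about 0.094). Carrying it to the bare spot and turning to rack yaw on the way.

Request:
{"fn": "send_rows", "kwargs": {"moves": [{"dx":-0.08,"dy":0,"dz":-0.08,"wx":0,"wy":-0.08,"wz":0},{"dx":-0.14,"dy":0,"dz":-0.13,"wx":0,"wy":-0.12,"wz":0},{"dx":-0.17,"dy":0,"dz":-0.14,"wx":0,"wy":-0.12,"wz":0},{"dx":-0.18,"dy":0,"dz":-0.14,"wx":0,"wy":-0.1,"wz":0},{"dx":-0.2,"dy":0,"dz":-0.14,"wx":0,"wy":0,"wz":0},{"dx":-0.2,"dy":0,"dz":-0.14,"wx":0,"wy":0,"wz":0},{"dx":-0.2,"dy":0,"dz":-0.14,"wx":0,"wy":0,"wz":0},{"dx":-0.15,"dy":0,"dz":-0.11,"wx":0,"wy":0,"wz":0},{"dx":-0.08,"dy":0,"dz":-0.05,"wx":0,"wy":0,"wz":0},{"dx":0,"dy":0,"dz":0,"wx":0,"wy":0,"wz":0}]}}

```text
time_s: 5.87
tool_pos: [0.4383, 0.03, 0.094]
orientation: [-89.9, 1.3, 2.6]
contact_force: [-0.5, 0.3, -4.5]
opening: 0.438
```

```bash
python3 -c "
from h import *
delta([.445,.02,.03],1.9)
s,d=grab_frame('side'); cv2.imwrite('pics/tr1.png',s[:,:,::-1])"
```

```text
t 5.87 pos [0.4383 0.03   0.094 ] rpy [-89.85   1.26   2.58] F [-0.5  0.3 -4.5] M [-0.01 -0.05  0.  ] open 0.438 j [ -5.8 -17.6 121.6  -0.   77.3 -98.4]
tool shift (share) now-axes [ 0.064  0.532 -0.087] goal-axes [ 0.053  0.534 -0.085] turn share [-0.005  0.024 -0.044]
```

View pics/tr1.png

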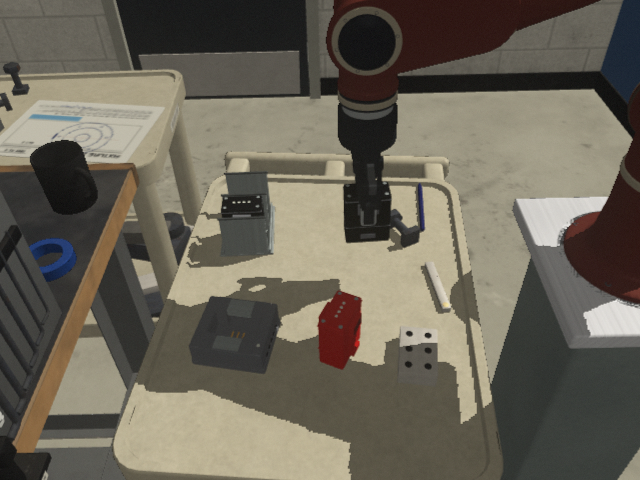

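```bash
python3 - <<'E'
from h import *
s,d=grab_frame('side');S=cloud('side',d)
for v in (200,215,228,236,240): print(v,' '.join('%4d/%4d/%4d'%tuple(np.round(S[v,u]*1000)) for u in range(346,390,5)))
M=S[180:245,340:395].reshape(-1,3); 
m=(M[:,1]>-.02)&(M[:,1]<.06)&(M[:,0]>.38)&(M[:,0]<.5)
print('low z',np.sort(M[m,2])[:6].round(3))
t=S[200:250,385:425].reshape(-1,3);t=t[(t[:,2]>.012)&(t[:,2]<.06)];print('tbolt',np.round(t.min(0),3),np.round(t.max(0),3))
E
```

```text
200  469/  50/ 168  462/  51/ 168  455/  48/ 166  451/  78/ 189  445/  90/ 199  439/  89/ 197  432/  89/ 197  421/  47/ 164  414/  47/ 164
215  469/  50/ 141  462/  49/ 140  455/  49/ 140  448/  54/ 143  442/  64/ 152  435/  62/ 150  427/  47/ 137  420/  48/ 138  412/  47/ 136
228  469/  50/ 117  461/  49/ 116  454/  48/ 115  447/  51/ 117  440/  48/ 114  433/  50/ 116  426/  48/ 114  418/  48/ 113  411/  46/ 111
236  468/  47/  99  461/  49/ 100  454/  49/ 100  447/  50/ 100  440/  51/ 102  432/  50/ 100  425/  47/  97  418/  47/  97  410/  46/  97
240  468/  49/  93  461/  48/  92  454/  48/  91  447/  48/  91  439/  48/  91  432/  47/  90  425/  48/  91  417/  46/  88  410/  45/  88
low z [0.085 0.087 0.087 0.087 0.087 0.088]
tbolt [ 0.341 -0.098  0.012] [ 0.388 -0.029  0.032]
```

Request:
{"fn": "send_rows", "kwargs": {"moves": [{"dx":0.05,"dy":0.08,"dz":-0.08,"wx":-0.005,"wy":0.024,"wz":-0.044},{"dx":0,"dy":0.18,"dz":0,"wx":0,"wy":0,"wz":0},{"dx":0,"dy":0.18,"dz":0,"wx":0,"wy":0,"wz":0},{"dx":0,"dy":0.1,"dz":0,"wx":0,"wy":0,"wz":0},{"dx":0,"dy":0,"dz":0,"wx":0,"wy":0,"wz":0}]}}

```text
time_s: 6.38
tool_pos: [0.4528, 0.0238, 0.0301]
orientation: [-89.9, -0.6, 2.1]
contact_force: [-1.3, 0.4, -4.7]
opening: 0.437
```

```bash
python3 -c "
from h import *
delta([.445,.02,.008],1.9)"
```

```text
t 6.38 pos [0.4528 0.0238 0.0301] rpy [-89.91  -0.59   2.08] F [-1.3  0.4 -4.7] M [ 0.01  0.09 -0.  ] open 0.437 j [ -6.5 -11.7 123.5   0.2  67.6 -98.7]
tool shift (share) now-axes [-0.068  0.183 -0.03 ] goal-axes [-0.066  0.184 -0.029] turn share [-0.003  0.006  0.021]
```

Request:
{"fn": "send_rows", "kwargs": {"moves": [{"dx":-0.04,"dy":0.05,"dz":-0.02,"wx":-0.003,"wy":0.006,"wz":0.02},{"dx":0,"dy":0.05,"dz":0,"wx":0,"wy":0,"wz":0},{"dx":0,"dy":0,"dz":0,"wx":0,"wy":0,"wz":0}]}}

```text
time_s: 6.63
tool_pos: [0.4496, 0.0222, 0.0179]
orientation: [-90.0, 0.0, 2.0]
contact_force: [0.6, -0.7, -4.8]
opening: 0.437
```

```bash
python3 -c "
from h import *
delta([.445,.02,.008],1.9)"
```

```text
t 6.63 pos [0.4496 0.0222 0.0179] rpy [-8.997e+01  1.000e-02  2.000e+00] F [ 0.6 -0.7 -4.8] M [0.01 0.11 0.06] open 0.437 j [ -6.7 -10.6 123.9   0.   66.7 -98.7]
tool shift (share) now-axes [-0.039  0.083 -0.017] goal-axes [-0.039  0.083 -0.017] turn share [-0.001  0.003 -0.001]
```

Request:
{"fn": "send_rows", "kwargs": {"moves": [{"dx":0,"dy":0.03,"dz":0,"wx":0,"wy":0,"wz":0},{"dx":0,"dy":0.025,"dz":0,"wx":0,"wy":0,"wz":0},{"dx":0,"dy":0.01,"dz":0,"wx":0,"wy":0,"wz":0},{"dx":0,"dy":0,"dz":0,"wx":0,"wy":0,"wz":0}]}}

```text
time_s: 6.97
tool_pos: [0.4517, 0.0223, 0.0114]
orientation: [-90.0, -0.2, 2.0]
contact_force: [0.7, -0.4, -4.5]
opening: 0.435
```

```bash
python3 -c "
from h import *
delta([.445,.02,.008],1.9)"
```

```text
t 6.97 pos [0.4517 0.0223 0.0114] rpy [-90.    -0.21   2.03] F [ 0.7 -0.4 -4.5] M [-0.   -0.02 -0.01] open 0.435 j [ -6.6  -9.8 123.9   0.   65.7 -98.7]
tool shift (share) now-axes [-0.057  0.028 -0.017] goal-axes [-0.056  0.029 -0.017] turn share [-0.     0.004  0.007]
```

Request:
{"fn": "send_rows", "kwargs": {"moves": [{"dx":0,"dy":0.02,"dz":0,"wx":0,"wy":0,"wz":0.007},{"dx":0,"dy":0.012,"dz":0,"wx":0,"wy":0,"wz":0},{"dx":0,"dy":0.008,"dz":0,"wx":0,"wy":0,"wz":0}]}}

```text
time_s: 7.22
tool_pos: [0.453, 0.0221, 0.0076]
orientation: [-90.0, -0.2, 2.0]
contact_force: [0.5, -1.0, 0.6]
opening: 0.442
```

```bash
python3 -c "
from h import *
delta([.445,.02,.008],1.9)"
```

```text
t 7.22 pos [0.453  0.0221 0.0076] rpy [-90.02  -0.15   2.01] F [ 0.5 -1.   0.6] M [0.14 0.19 0.03] open 0.442 j [ -6.6  -9.2 123.8   0.   65.2 -98.6]
tool shift (share) now-axes [-0.067 -0.004 -0.015] goal-axes [-0.067 -0.003 -0.015] turn share [0.001 0.004 0.005]
```

Ground contact is at the predicted height (force went from -4.8 to +0.6 N). Releasing.

Request:
{"fn": "send_rows", "kwargs": {"moves": [{"dx":0,"dy":0,"dz":0,"wx":0,"wy":0,"wz":0},{"dx":0,"dy":0,"dz":0,"wx":0,"wy":0,"wz":0},{"dx":0,"dy":0,"dz":0,"wx":0,"wy":0,"wz":0},{"dx":0,"dy":0,"dz":0,"wx":0,"wy":0,"wz":0}], "fingers": -1}}

```text
time_s: 7.55
tool_pos: [0.4554, 0.0217, 0.0099]
orientation: [-90.1, -0.4, 2.0]
contact_force: [-0.5, 0.6, 0.4]
opening: 0.973
```

```bash
cat > lk.py <<'E'
from h import *
import sys
n,u0,v0,w,h=sys.argv[1],*map(int,sys.argv[2:6]); c=sys.argv[6] if len(sys.argv)>6 else 'side'
s,d=grab_frame(c); np.save(f'pics/{n}.npy',d)
k=min(800/w,600/h); cv2.imwrite(f'pics/{n}.png',cv2.resize(s[v0:v0+h,u0:u0+w],None,fx=k,fy=k,interpolation=cv2.INTER_CUBIC)[:,:,::-1])
E
python3 lk.py rel1 300 150 160 120; python3 -c "
from h import *
delta([.445,.02,.12],1.9)"
```

```text
t 7.6 pos [0.4557 0.0217 0.0101] rpy [-90.06  -0.45   2.01] F [ 0.5  0.9 -0.5] M [ 0.01  0.03 -0.02] open 0.995 j [ -6.6  -9.2 123.6   0.   65.2 -98.6]
tool shift (share) now-axes [-0.082 -0.917 -0.012] goal-axes [-0.09  -0.916 -0.011] turn share [0.002 0.004 0.016]
```

View pics/rel1.png

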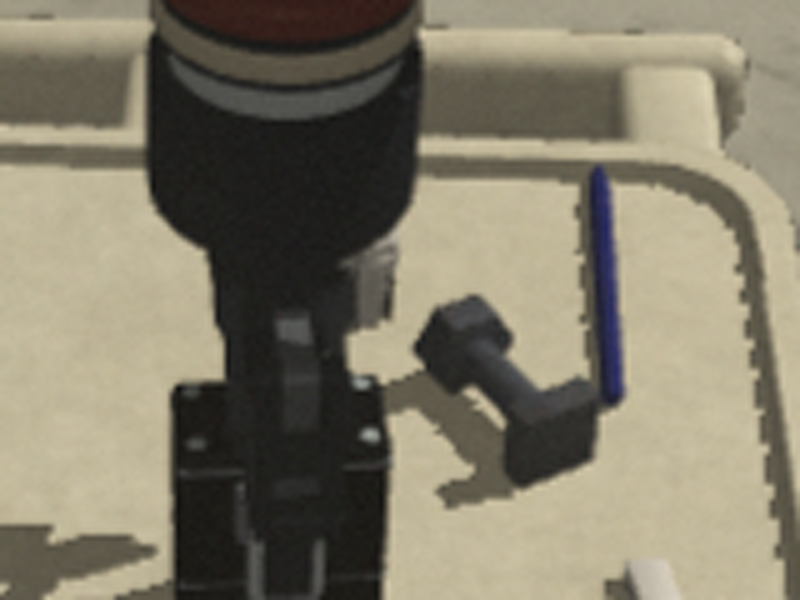

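Pack stands free. Rising, then a quarter turn.

Request:
{"fn": "send_rows", "kwargs": {"moves": [{"dx":0,"dy":-0.1,"dz":0,"wx":0,"wy":0,"wz":0},{"dx":0,"dy":-0.25,"dz":0,"wx":0,"wy":0,"wz":0.016},{"dx":0,"dy":-0.3,"dz":0,"wx":0,"wy":0,"wz":0},{"dx":0,"dy":-0.15,"dz":0,"wx":0,"wy":0,"wz":0},{"dx":0,"dy":0,"dz":0,"wx":0,"wy":0,"wz":0}]}}

```text
time_s: 8.02
tool_pos: [0.4548, 0.0218, 0.11]
orientation: [-90.0, 0.1, 2.0]
contact_force: [0.6, -0.2, -0.1]
opening: 0.996
```

```bash
python3 lk.py rel2 280 130 200 150; python3 - <<'E'
from h import *
delta([.45,.022,.1],-88.1)
S=cloud('side',np.load('pics/rel2.npy'))
M=S[150:290,320:400].reshape(-1,3)
t=M[(M[:,2]>.078)&(M[:,2]<.09)&(M[:,0]>.39)&(M[:,0]<.51)&(M[:,1]>-.03)&(M[:,1]<.07)];print('top',len(t),np.median(t[:,2]),rect(t))
E
```

```text
t 8.07 pos [0.4544 0.0219 0.1087] rpy [-90.04   0.2    2.  ] F [0.6 0.5 0.6] M [ 0.01  0.   -0.02] open 0.999 j [-6.600e+00 -1.690e+01  1.196e+02 -1.000e-01  7.750e+01 -9.860e+01]
tool shift (share) now-axes [-0.036  0.072  0.003] goal-axes [-0.002  0.072 -0.036] turn share [ 0.007  3.145 -0.004]
top 751 0.08308763272724926 (array([452.6,  23. ]), array([64. , 39.5]), 2.6)
```

View pics/rel2.png

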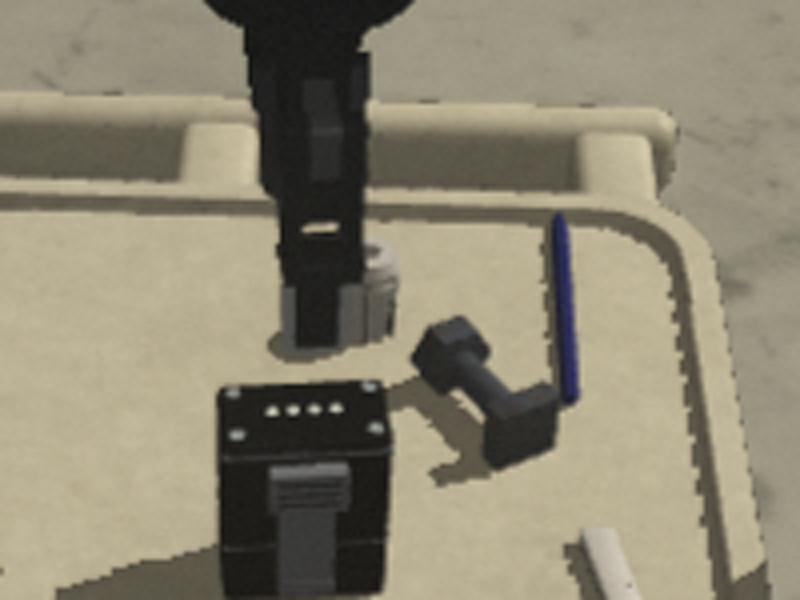

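Pack stands upright with its top at 0.083, at (0.4526, 0.023), yaw ≈ 2°, tabs sprung out. Turning the wrist 90°.

Request:
{"fn": "send_rows", "kwargs": {"moves": [{"dx":0,"dy":0,"dz":0,"wx":0,"wy":0.242,"wz":0},{"dx":0,"dy":0,"dz":0,"wx":0,"wy":0.242,"wz":0},{"dx":0,"dy":0,"dz":0,"wx":0,"wy":0.242,"wz":0},{"dx":0,"dy":0,"dz":0,"wx":0,"wy":0.242,"wz":0},{"dx":0,"dy":0,"dz":0,"wx":0,"wy":0.242,"wz":0},{"dx":0,"dy":0,"dz":0,"wx":0,"wy":0.242,"wz":0},{"dx":0,"dy":0,"dz":0,"wx":0,"wy":0.242,"wz":0},{"dx":0,"dy":0,"dz":0,"wx":0,"wy":0.242,"wz":0},{"dx":0,"dy":0,"dz":0,"wx":0,"wy":0.242,"wz":0},{"dx":0,"dy":0,"dz":0,"wx":0,"wy":0.242,"wz":0},{"dx":0,"dy":0,"dz":0,"wx":0,"wy":0.242,"wz":0},{"dx":0,"dy":0,"dz":0,"wx":0,"wy":0.242,"wz":0},{"dx":0,"dy":0,"dz":0,"wx":0,"wy":0.242,"wz":0},{"dx":0,"dy":0,"dz":0,"wx":0,"wy":0,"wz":0}]}}

```text
time_s: 9.23
tool_pos: [0.441, 0.0231, 0.0829]
orientation: [-92.0, 0.1, -91.2]
contact_force: [0.2, 0.1, 0.6]
opening: 0.993
```

```bash
python3 -c "
from h import *
delta([.4528,.023,.02],-88)"
```

```text
t 9.23 pos [0.441  0.0231 0.0829] rpy [-92.05   0.12 -91.23] F [0.2 0.1 0.6] M [-0.03 -0.01 -0.06] open 0.993 j [-6.600e+00 -1.570e+01  1.213e+02 -1.000e-01  7.650e+01 -5.400e+00]
tool shift (share) now-axes [0.    0.52  0.117] goal-axes [0.005 0.524 0.098] turn share [ 0.071 -0.113 -0.006]
```

Request:
{"fn": "send_rows", "kwargs": {"moves": [{"dx":0,"dy":0,"dz":0.1,"wx":0.07,"wy":-0.11,"wz":-0.006},{"dx":0,"dy":0.05,"dz":0,"wx":0,"wy":0,"wz":0},{"dx":0,"dy":0,"dz":0,"wx":0,"wy":0,"wz":0}]}}

```text
time_s: 9.48
tool_pos: [0.4503, 0.0231, 0.0715]
orientation: [-90.4, 0.1, -87.6]
contact_force: [0.5, 0.2, -1.0]
opening: 1.004
```

```bash
python3 lk.py rg1 280 130 200 150; python3 -c "
from h import *
delta([.4528,.023,.006],-88)"
```

```text
t 9.53 pos [0.4507 0.0231 0.072 ] rpy [-9.034e+01  6.000e-02 -8.761e+01] F [0.4 0.3 0.1] M [-0.01  0.01  0.02] open 0.999 j [ -6.5 -14.8 121.6   0.   73.5  -8.9]
tool shift (share) now-axes [0.002 0.55  0.021] goal-axes [0.001 0.55  0.018] turn share [ 0.012  0.014 -0.002]
```

View pics/rg1.png

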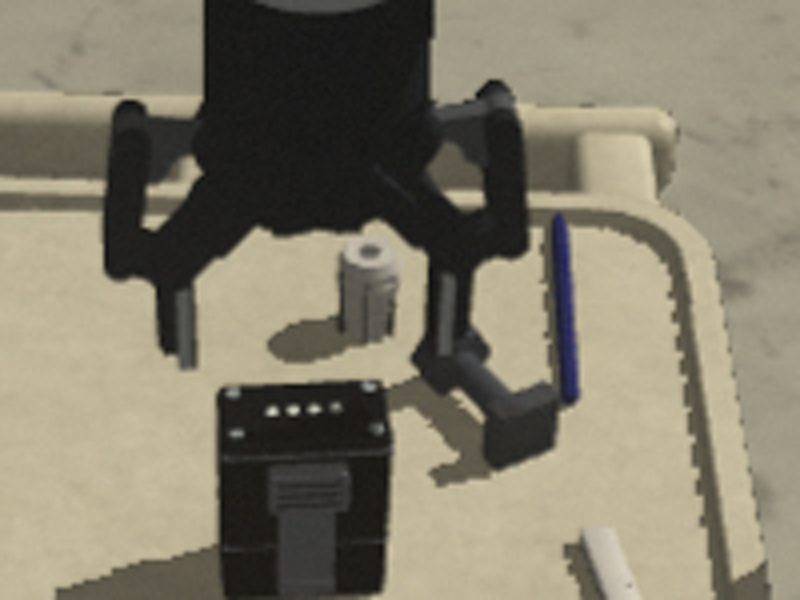

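Request:
{"fn": "send_rows", "kwargs": {"moves": [{"dx":0,"dy":0.05,"dz":0.018,"wx":0.012,"wy":0.014,"wz":-0.002},{"dx":0,"dy":0.15,"dz":0,"wx":0,"wy":0,"wz":0},{"dx":0,"dy":0.15,"dz":0,"wx":0,"wy":0,"wz":0},{"dx":0,"dy":0,"dz":0,"wx":0,"wy":0,"wz":0}]}}

```text
time_s: 9.87
tool_pos: [0.4532, 0.0231, 0.0281]
orientation: [-89.9, -0.0, -88.0]
contact_force: [-0.7, -0.0, -0.7]
opening: 0.998
```

```bash
python3 -c "
from h import *
delta([.4528,.023,.006],-88)"
```

```text
t 9.87 pos [0.4532 0.0231 0.0281] rpy [-8.992e+01 -2.000e-02 -8.804e+01] F [-0.7 -0.  -0.7] M [ 0.02  0.03 -0.01] open 0.998 j [ -6.5 -11.1 123.2  -0.   67.8  -8.4]
tool shift (share) now-axes [ 0.001  0.184 -0.004] goal-axes [ 0.001  0.184 -0.004] turn share [-0.003 -0.001  0.001]
```

Request:
{"fn": "send_rows", "kwargs": {"moves": [{"dx":0,"dy":0.09,"dz":-0.004,"wx":-0.003,"wy":0,"wz":0},{"dx":0,"dy":0.07,"dz":0,"wx":0,"wy":0,"wz":0},{"dx":0,"dy":0,"dz":-0.005,"wx":0,"wy":0,"wz":0}]}}

```text
time_s: 10.12
tool_pos: [0.4522, 0.0231, 0.0076]
orientation: [-90.0, -0.0, -88.0]
contact_force: [-1.1, 0.3, -0.1]
opening: 1.003
```

```bash
python3 lk.py rg2 280 160 200 150; python3 -c "
from h import *
delta([.4528,.023,.006],-88)"
```

```text
t 10.17 pos [0.4523 0.0231 0.0081] rpy [-9.000e+01 -2.000e-02 -8.804e+01] F [-0.1 -0.2  0. ] M [ 0.02  0.06 -0.02] open 0.997 j [ -6.5  -9.2 123.8  -0.   65.4  -8.4]
tool shift (share) now-axes [0.001 0.018 0.004] goal-axes [0.001 0.018 0.004] turn share [-0.    -0.002  0.001]
```

View pics/rg2.png

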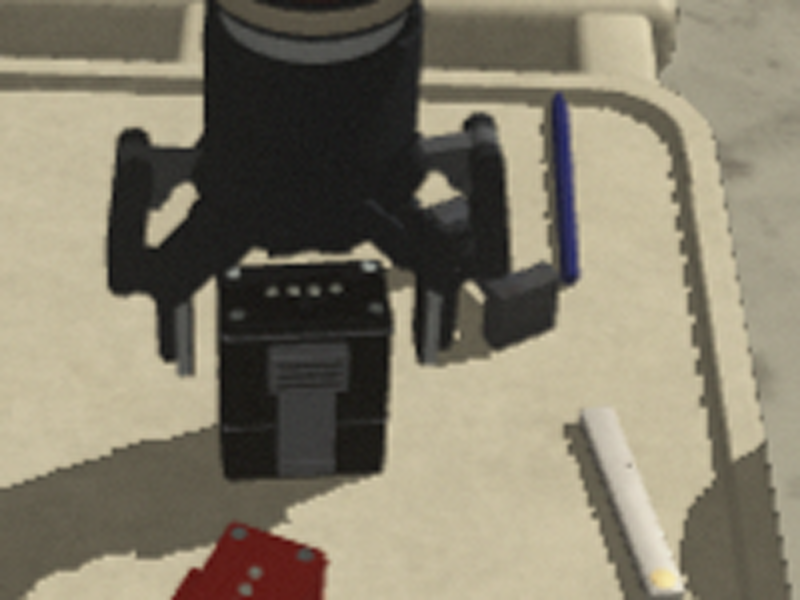

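Pads are centred on the two end faces, with gaps of 28 and 32 px. Gripping.

Request:
{"fn": "send_rows", "kwargs": {"moves": [{"dx":0,"dy":0,"dz":0.004,"wx":0,"wy":0,"wz":0},{"dx":0,"dy":0,"dz":0,"wx":0,"wy":0,"wz":0},{"dx":0,"dy":0,"dz":0,"wx":0,"wy":0,"wz":0},{"dx":0,"dy":0,"dz":0,"wx":0,"wy":0,"wz":0}], "fingers": 1, "squeeze": 45}}

```text
time_s: 10.5
tool_pos: [0.4532, 0.0231, 0.0091]
orientation: [-90.0, -0.0, -88.0]
contact_force: [-0.2, 1.2, -3.6]
opening: 0.743
```

```bash
python3 lk.py rg3 280 160 200 150; python3 -c "
from h import *
delta([.4528,.023,.006],-88)"
```

```text
t 10.55 pos [0.4532 0.0231 0.0091] rpy [-8.995e+01 -3.000e-02 -8.804e+01] F [ 0.  -0.  -2.4] M [0.   0.03 0.05] open 0.745 j [ -6.5  -9.2 123.7  -0.   65.5  -8.4]
tool shift (share) now-axes [ 0.     0.026 -0.004] goal-axes [ 0.     0.026 -0.004] turn share [-0.002 -0.002  0.001]
```

View pics/rg3.png

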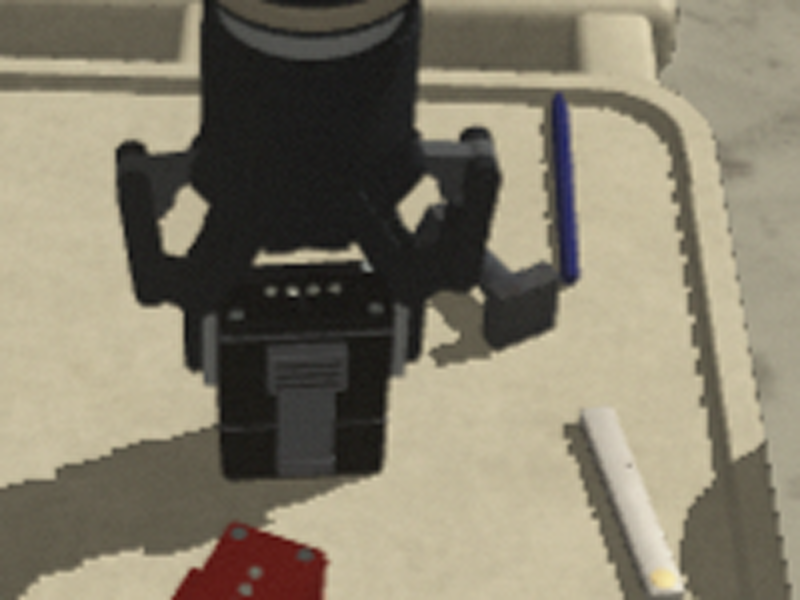

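Request:
{"fn": "send_rows", "kwargs": {"moves": [{"dx":0,"dy":-0.05,"dz":0,"wx":0,"wy":0,"wz":0},{"dx":0,"dy":-0.15,"dz":0,"wx":0,"wy":0,"wz":0},{"dx":0,"dy":-0.22,"dz":0,"wx":0,"wy":0,"wz":0},{"dx":0,"dy":-0.25,"dz":0,"wx":0,"wy":0,"wz":0},{"dx":0,"dy":-0.2,"dz":0,"wx":0,"wy":0,"wz":0},{"dx":0,"dy":-0.1,"dz":0,"wx":0,"wy":0,"wz":0},{"dx":0,"dy":0,"dz":0,"wx":0,"wy":0,"wz":0}]}}

```text
time_s: 11.13
tool_pos: [0.4476, 0.0238, 0.1267]
orientation: [-90.6, 0.1, -88.0]
contact_force: [0.7, -0.1, -4.1]
opening: 0.743
```

```bash
python3 -c "
from h import *
delta([.6327,-.1137,.13],-88.1)"
```

```text
t 11.13 pos [0.4476 0.0238 0.1267] rpy [-9.063e+01  7.000e-02 -8.804e+01] F [ 0.7 -0.1 -4.1] M [-0.01 -0.01  0.01] open 0.743 j [ -6.5 -18.7 119.2  -0.   80.2  -8.4]
tool shift (share) now-axes [ 1.198 -0.046  1.502] goal-axes [ 1.196 -0.028  1.504] turn share [ 0.022  0.002 -0.003]
```

Request:
{"fn": "send_rows", "kwargs": {"moves": [{"dx":0.06,"dy":-0.02,"dz":0.08,"wx":0.022,"wy":0,"wz":0},{"dx":0.12,"dy":-0.01,"dz":0.15,"wx":0,"wy":0,"wz":0},{"dx":0.16,"dy":0,"dz":0.2,"wx":0,"wy":0,"wz":0},{"dx":0.17,"dy":0,"dz":0.21,"wx":0,"wy":0,"wz":0},{"dx":0.17,"dy":0,"dz":0.22,"wx":0,"wy":0,"wz":0},{"dx":0.17,"dy":0,"dz":0.21,"wx":0,"wy":0,"wz":0},{"dx":0.15,"dy":0,"dz":0.18,"wx":0,"wy":0,"wz":0},{"dx":0.1,"dy":0,"dz":0.12,"wx":0,"wy":0,"wz":0},{"dx":0.05,"dy":0,"dz":0.06,"wx":0,"wy":0,"wz":0},{"dx":0,"dy":0,"dz":0,"wx":0,"wy":0,"wz":0}]}}

```text
time_s: 11.97
tool_pos: [0.6283, -0.1181, 0.1118]
orientation: [-90.7, 0.3, -88.0]
contact_force: [-0.2, 0.1, -4.7]
opening: 0.745
```

```bash
python3 -c "
from h import *
delta([.6327,-.1137,.13],-88.1)"
```

```text
t 11.97 pos [ 0.6283 -0.1181  0.1118] rpy [-90.74   0.27 -87.97] F [-0.2  0.1 -4.7] M [-0.01 -0.01  0.03] open 0.745 j [-17.3   9.3  94.3   0.   77.1 -19.3]
tool shift (share) now-axes [-0.036 -0.152  0.036] goal-axes [-0.035 -0.152  0.038] turn share [ 0.026  0.004 -0.009]
```

Request:
{"fn": "send_rows", "kwargs": {"moves": [{"dx":-0.035,"dy":0,"dz":0.037,"wx":0.026,"wy":0.004,"wz":-0.009},{"dx":0,"dy":0,"dz":0,"wx":0,"wy":0,"wz":0},{"dx":0,"dy":0,"dz":0,"wx":0,"wy":0,"wz":0}]}}

```text
time_s: 12.22
tool_pos: [0.6303, -0.1135, 0.1061]
orientation: [-90.4, 0.1, -88.2]
contact_force: [0.3, -0.4, -4.6]
opening: 0.743
```

```bash
python3 lk.py rk1 180 80 200 200;python3 lk.py rk1t 310 80 160 150 top; python3 - <<'E'
from h import *
delta([.6327,-.1137,.013],-88.1)
S=cloud('side',np.load('pics/rk1.npy'));T=cloud('top',np.load('pics/rk1t.npy'))
M=S[100:260,200:340].reshape(-1,3)
f=M[(M[:,2]>.105)&(M[:,2]<.2)&(M[:,1]>-.12)&(M[:,1]<-.08)&(abs(M[:,0]-.633)<.05)]
t=f[(f[:,2]>.18)&(f[:,2]<.195)]
print('top pts',len(t),rect(t) if len(t)>10 else '')
g=f[(f[:,2]<.13)]; h=np.histogram(g[:,1]*1000,np.arange(-120,-78,3));print(h); print('x',np.percentile(g[:,0],[1,50,99]).round(4),'zmin',np.sort(f[:,2])[:8].round(3))
g2=g[(g[:,1]>-.102)&(g[:,1]<-.090)];vx,vy,x0,y0=cv2.fitLine((g2[:,:2]*1000).astype(np.float32),cv2.DIST_HUBER,0,.01,.01).ravel();print('face ang',np.degrees(np.arctan(vy/vx)),'y at 632.7',y0+(632.7-x0)*vy/vx, len(g2))
E
```

```text
t 12.32 pos [ 0.6303 -0.1132  0.1066] rpy [-90.34   0.15 -88.15] F [ 0.2 -0.1 -4.9] M [-0.02  0.05  0.02] open 0.744 j [-16.9   9.5  94.7   0.   76.2 -18.7]
tool shift (share) now-axes [0.007 0.78  0.024] goal-axes [0.005 0.78  0.02 ] turn share [ 0.012 -0.002 -0.005]
top pts 413 (array([ 633. , -106.2]), array([99.6, 27.4]), 0.0)
(array([  1,   2,   2,   3,   2,   2,  23, 201, 192,  60,  35,   2,   0]), array([-120, -117, -114, -111, -108, -105, -102,  -99,  -96,  -93,  -90,
        -87,  -84,  -81]))
x [0.5976 0.6268 0.6599] zmin [0.105 0.105 0.105 0.105 0.105 0.105 0.105 0.106]
face ang 2.0521445 y at 632.7 -95.759674 476
```

View pics/rk1.png

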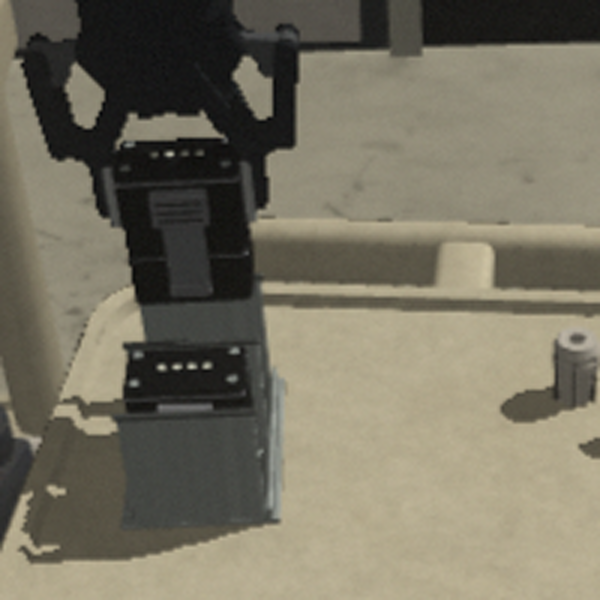

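View pics/rk1t.png

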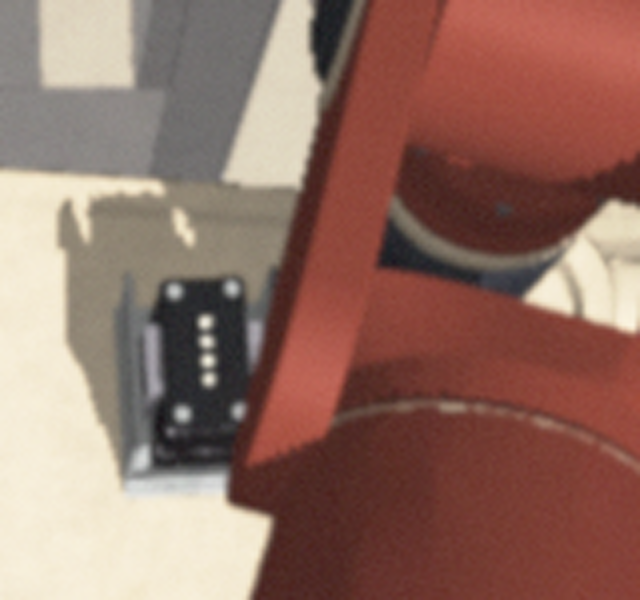

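```bash
python3 - <<'E'
from h import *
S=cloud('side',np.load('pics/rk1.npy'))
M=S[100:260,200:340].reshape(-1,3)
f=M[(M[:,2]>.108)&(M[:,2]<.15)&(M[:,1]>-.105)&(M[:,1]<-.085)]
for lo,hi in((.598,.612),(.648,.662),(.622,.638)):
    g=f[(f[:,0]>lo)&(f[:,0]<hi)]; print(lo,len(g),np.median(g,0).round(4))
g=f[(f[:,2]>.11)&(f[:,2]<.14)]; 
for z in np.arange(.108,.15,.007):
    q=f[(f[:,2]>=z)&(f[:,2]<z+.007)]; print(round(z,3),'x ext',q[:,0].min().round(4),q[:,0].max().round(4))
# rack, same frame
c=M[(M[:,2]>.02)&(M[:,2]<.074)]
a=c[(c[:,1]>-.03)&(c[:,1]<-.01)]; print('outer cheek',np.polyfit(a[:,0]-.632,a[:,1],1).round(4),len(a), 'x',np.percentile(a[:,0],[1,99]).round(4))
b=c[(c[:,1]>-.155)&(c[:,1]<-.13)]; print('-y cheek',np.polyfit(b[:,0]-.632,b[:,1],1).round(4) if len(b)>10 else 0,len(b))
E
```

```text
0.598 190 [ 0.6048 -0.0974  0.1288]
0.648 174 [ 0.6544 -0.096   0.1301]
0.622 225 [ 0.6299 -0.0938  0.1264]
0.108 x ext 0.5977 0.6609
0.115 x ext 0.5973 0.6608
0.122 x ext 0.5976 0.6614
0.129 x ext 0.5975 0.6602
0.136 x ext 0.5981 0.6609
0.143 x ext 0.5916 0.6695
outer cheek [ 0.0358 -0.0213] 1137 x [0.5942 0.6646]
-y cheek [ 0.0382 -0.1433] 547
```

Relative to the rack, in one picture: y is within 0.3 mm, x needs +2.7 mm, yaw matches. Descending in checked steps.

Request:
{"fn": "send_rows", "kwargs": {"moves": [{"dx":0,"dy":0,"dz":0.022,"wx":0.012,"wy":-0.002,"wz":-0.005},{"dx":0,"dy":0.06,"dz":0,"wx":0,"wy":0,"wz":0},{"dx":0,"dy":0.06,"dz":0,"wx":0,"wy":0,"wz":0},{"dx":0,"dy":0,"dz":0,"wx":0,"wy":0,"wz":0}]}}

```text
time_s: 12.65
tool_pos: [0.633, -0.1118, 0.0925]
orientation: [-89.8, -0.1, -88.0]
contact_force: [0.4, -0.4, -5.5]
opening: 0.746
```

```bash
python3 lk.py rk2 180 80 160 200;python3 -c "
from h import *
delta([.633,-.113,.013],-88.1)"
```

```text
t 12.7 pos [ 0.6332 -0.1118  0.0929] rpy [-8.980e+01 -6.000e-02 -8.798e+01] F [ 0.2 -0.3 -4.5] M [ 0.02 -0.02  0.  ] open 0.742 j [-16.6  10.2  95.3   0.   74.3 -18.7]
tool shift (share) now-axes [ 0.009  0.666 -0.004] goal-axes [ 0.01   0.666 -0.002] turn share [-0.007  0.004  0.002]
```

View pics/rk2.png

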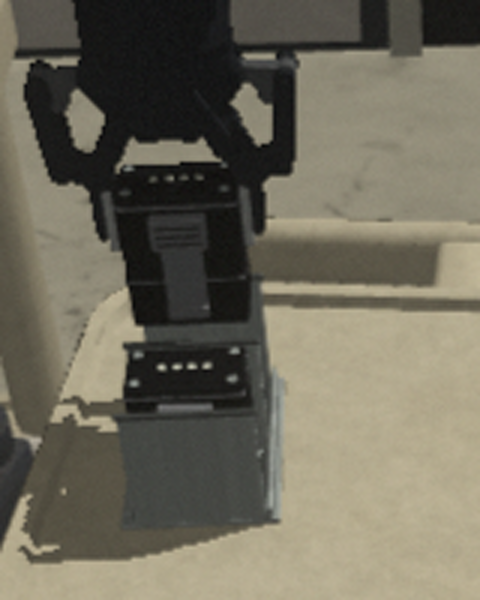

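Request:
{"fn": "send_rows", "kwargs": {"moves": [{"dx":0.01,"dy":0,"dz":-0.002,"wx":-0.007,"wy":0.004,"wz":0.002},{"dx":0,"dy":0.05,"dz":0,"wx":0,"wy":0,"wz":0},{"dx":0,"dy":0.07,"dz":0,"wx":0,"wy":0,"wz":0},{"dx":0,"dy":0,"dz":0,"wx":0,"wy":0,"wz":0}]}}

```text
time_s: 13.03
tool_pos: [0.6334, -0.1134, 0.0779]
orientation: [-90.0, -0.0, -88.1]
contact_force: [0.0, -1.0, -5.5]
opening: 0.741
```

```bash
python3 -c "
from h import *
delta([.633,-.113,.013],-88.1)"
```

```text
t 13.03 pos [ 0.6334 -0.1134  0.0779] rpy [-8.995e+01 -2.000e-02 -8.811e+01] F [ 0.  -1.  -5.5] M [ 0.03  0.05 -0.05] open 0.741 j [-16.8  11.2  95.6  -0.   73.1 -18.7]
tool shift (share) now-axes [-0.003  0.54  -0.004] goal-axes [-0.003  0.54  -0.003] turn share [-0.002 -0.     0.001]
```

Underside at about 0.069, below the cheek tops, with no side force. Continuing.

Request:
{"fn": "send_rows", "kwargs": {"moves": [{"dx":-0.003,"dy":0.07,"dz":-0.003,"wx":-0.002,"wy":0,"wz":0},{"dx":0,"dy":0.09,"dz":0,"wx":0,"wy":0,"wz":0},{"dx":0,"dy":0.09,"dz":0,"wx":0,"wy":0,"wz":0},{"dx":0,"dy":0,"dz":0,"wx":0,"wy":0,"wz":0}]}}

```text
time_s: 13.37
tool_pos: [0.6327, -0.113, 0.0442]
orientation: [-90.0, -0.0, -88.1]
contact_force: [-0.7, -0.4, -4.7]
opening: 0.746
```

```bash
python3 -c "
from h import *
delta([.633,-.113,.013],-88.1)"
```

```text
t 13.37 pos [ 0.6327 -0.113   0.0442] rpy [-9.005e+01 -1.000e-02 -8.812e+01] F [-0.7 -0.4 -4.7] M [-0.01  0.12  0.06] open 0.746 j [-16.7  13.3  96.7  -0.   70.  -18.6]
tool shift (share) now-axes [-0.     0.26   0.003] goal-axes [-0.     0.26   0.002] turn share [ 0.002 -0.001  0.   ]
```

Request:
{"fn": "send_rows", "kwargs": {"moves": [{"dx":0,"dy":0.06,"dz":0.003,"wx":0.002,"wy":0,"wz":0},{"dx":0,"dy":0.07,"dz":0,"wx":0,"wy":0,"wz":0},{"dx":0,"dy":0.03,"dz":0,"wx":0,"wy":0,"wz":0},{"dx":0,"dy":0,"dz":0,"wx":0,"wy":0,"wz":0}]}}

```text
time_s: 13.7
tool_pos: [0.6322, -0.1128, 0.0212]
orientation: [-90.1, 0.0, -88.1]
contact_force: [-0.2, 0.3, -3.7]
opening: 0.75
```

```bash
python3 lk.py rk3 180 80 160 200;python3 -c "
from h import *
delta([.633,-.113,.013],-88.1)"
```

```text
t 13.75 pos [ 0.6323 -0.1128  0.0215] rpy [-9.011e+01  3.000e-02 -8.812e+01] F [-0.9 -1.3 -4.8] M [-0.05  0.   -0.02] open 0.745 j [-16.7  14.9  97.2  -0.   68.  -18.6]
tool shift (share) now-axes [0.002 0.071 0.006] goal-axes [0.002 0.071 0.006] turn share [ 0.004 -0.001 -0.001]
```

View pics/rk3.png

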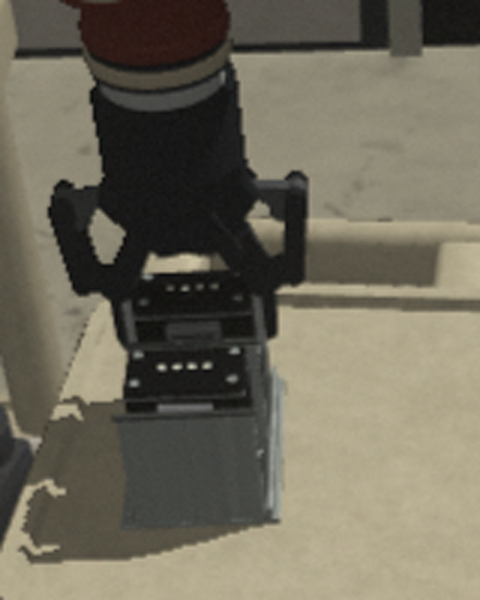

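Request:
{"fn": "send_rows", "kwargs": {"moves": [{"dx":0,"dy":0.025,"dz":0.005,"wx":0.004,"wy":0,"wz":0},{"dx":0,"dy":0.015,"dz":0,"wx":0,"wy":0,"wz":0},{"dx":0,"dy":0.012,"dz":0,"wx":0,"wy":0,"wz":0}]}}

```text
time_s: 14.0
tool_pos: [0.6342, -0.1131, 0.0162]
orientation: [-89.8, -0.0, -88.1]
contact_force: [-0.3, 1.1, -4.1]
opening: 0.744
```

```bash
python3 -c "
from h import *
delta([.633,-.113,.013],-88.1)"
```

```text
t 14.0 pos [ 0.6342 -0.1131  0.0162] rpy [-8.983e+01 -2.000e-02 -8.812e+01] F [-0.3  1.1 -4.1] M [-0.03 -0.03 -0.03] open 0.744 j [-16.7  15.3  97.3   0.   67.2 -18.6]
tool shift (share) now-axes [-0.001  0.027 -0.01 ] goal-axes [-0.001  0.027 -0.01 ] turn share [-0.006 -0.001  0.001]
```

Request:
{"fn": "send_rows", "kwargs": {"moves": [{"dx":0,"dy":0.015,"dz":-0.008,"wx":-0.006,"wy":0,"wz":0},{"dx":0,"dy":0.01,"dz":0,"wx":0,"wy":0,"wz":0}]}}

```text
time_s: 14.17
tool_pos: [0.6337, -0.1133, 0.0137]
orientation: [-90.0, -0.0, -88.1]
contact_force: [0.4, 0.3, -4.8]
opening: 0.746
```

```bash
python3 -c "
from h import *
delta([.633,-.113,.013],-88.1)"
```

```text
t 14.17 pos [ 0.6337 -0.1133  0.0137] rpy [-8.995e+01 -4.000e-02 -8.812e+01] F [ 0.4  0.3 -4.8] M [-0.01  0.03 -0.01] open 0.746 j [-16.7  15.5  97.3  -0.   67.1 -18.6]
tool shift (share) now-axes [-0.003  0.006 -0.006] goal-axes [-0.003  0.006 -0.006] turn share [-0.002 -0.001  0.001]
```

Request:
{"fn": "send_rows", "kwargs": {"moves": [{"dx":0,"dy":0.012,"dz":-0.004,"wx":0,"wy":0,"wz":0},{"dx":0,"dy":0.008,"dz":0,"wx":0,"wy":0,"wz":0}]}}

```text
time_s: 14.33
tool_pos: [0.6339, -0.1134, 0.0131]
orientation: [-89.9, -0.0, -88.1]
contact_force: [-4.5, 1.9, 2.6]
opening: 0.742
```

```bash
python3 -c "
from h import *
delta([.633,-.113,.013],-88.1)"
```

```text
t 14.33 pos [ 0.6339 -0.1134  0.0131] rpy [-8.991e+01 -5.000e-02 -8.812e+01] F [-4.5  1.9  2.6] M [0.16 0.74 0.  ] open 0.742 j [-16.8  15.6  97.3  -0.   67.  -18.6]
tool shift (share) now-axes [-0.004  0.001 -0.007] goal-axes [-0.004  0.001 -0.007] turn share [-0.003 -0.001  0.002]
```

Floor contact is at the expected height. Releasing.

Request:
{"fn": "send_rows", "kwargs": {"moves": [{"dx":0,"dy":0,"dz":0,"wx":0,"wy":0,"wz":0},{"dx":0,"dy":0,"dz":0,"wx":0,"wy":0,"wz":0},{"dx":0,"dy":0,"dz":0,"wx":0,"wy":0,"wz":0},{"dx":0,"dy":0,"dz":0,"wx":0,"wy":0,"wz":0}], "fingers": -1}}

```text
time_s: 14.67
tool_pos: [0.6373, -0.1145, 0.0167]
orientation: [-89.5, -0.2, -88.1]
contact_force: [-0.0, 0.6, -0.9]
opening: 1.002
```

```bash
python3 lk.py rk4 190 120 120 150;python3 -c "
from h import *
delta([.633,-.113,.15],-88.1)"
```

```text
t 14.72 pos [ 0.6374 -0.1146  0.0169] rpy [-89.46  -0.21 -88.12] F [-0.1  0.4 -0.5] M [-0.02 -0.06 -0.08] open 1.004 j [-16.8  15.4  97.1  -0.   66.9 -18.6]
tool shift (share) now-axes [-0.01  -1.11  -0.026] goal-axes [-0.014 -1.11  -0.036] turn share [-0.019 -0.     0.007]
```

View pics/rk4.png

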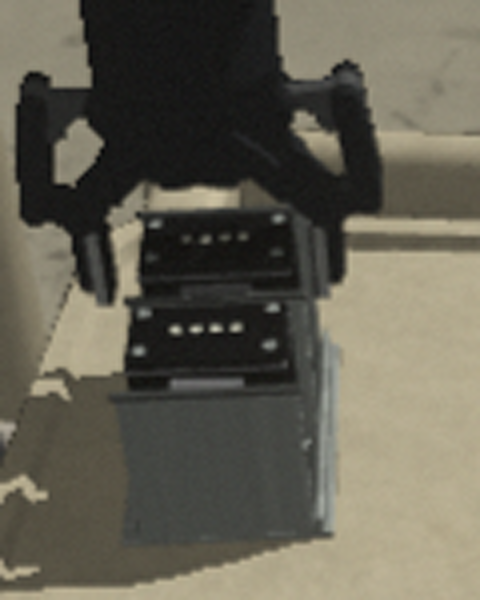

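Request:
{"fn": "send_rows", "kwargs": {"moves": [{"dx":0,"dy":-0.02,"dz":-0.034,"wx":-0.019,"wy":0,"wz":0.007},{"dx":0,"dy":-0.1,"dz":0,"wx":0,"wy":0,"wz":0},{"dx":0,"dy":-0.2,"dz":0,"wx":0,"wy":0,"wz":0},{"dx":0,"dy":-0.3,"dz":0,"wx":0,"wy":0,"wz":0},{"dx":0,"dy":-0.34,"dz":0,"wx":0,"wy":0,"wz":0},{"dx":0,"dy":-0.3,"dz":0,"wx":0,"wy":0,"wz":0},{"dx":0,"dy":-0.1,"dz":0,"wx":0,"wy":0,"wz":0},{"dx":0,"dy":0,"dz":0,"wx":0,"wy":0,"wz":0}]}}

```text
time_s: 15.38
tool_pos: [0.6312, -0.1145, 0.1896]
orientation: [-90.3, 0.1, -88.1]
contact_force: [0.2, 0.1, 0.8]
opening: 0.999
```

```bash
python3 lk.py fin1 0 0 640 480; python3 lk.py fin2 180 140 160 120; python3 - <<'E'
from h import *
delta([.633,-.113,.15],-88.1)
S=cloud('side',np.load('pics/fin2.npy'));M=S[150:270,190:300].reshape(-1,3)
for n,a,b in(('new',-.14,-.087),('stored',-.08,-.03)):
    t=M[(M[:,2]>.084)&(M[:,2]<.096)&(M[:,1]>a)&(M[:,1]<b)&(M[:,0]>.58)&(M[:,0]<.69)]
    print(n,len(t),'z',np.median(t[:,2]).round(4),rect(t)); A=np.c_[t[:,:2]-t[:,:2].mean(0),np.ones(len(t))]; print('tilt deg',np.degrees(np.linalg.lstsq(A,t[:,2],rcond=None)[0][:2]).round(2))
E
```

```text
t 15.48 pos [ 0.63   -0.1142  0.1861] rpy [-90.49   0.16 -88.14] F [-0.1 -0.5  0. ] M [ 0.04 -0.06  0.01] open 1.0 j [-16.9   5.9  90.7  -0.   83.8 -18.8]
tool shift (share) now-axes [-0.008  0.301  0.028] goal-axes [-0.009  0.301  0.025] turn share [ 0.017 -0.001 -0.005]
new 499 z 0.087 (array([ 632.9, -112.7]), array([63.6, 39.7]), 3.2)
tilt deg [ 0.34 -0.85]
stored 582 z 0.087 (array([631.3, -51.8]), array([63.1, 38.6]), 2.6)
tilt deg [ 0.02 -0.66]
```

View pics/fin1.png

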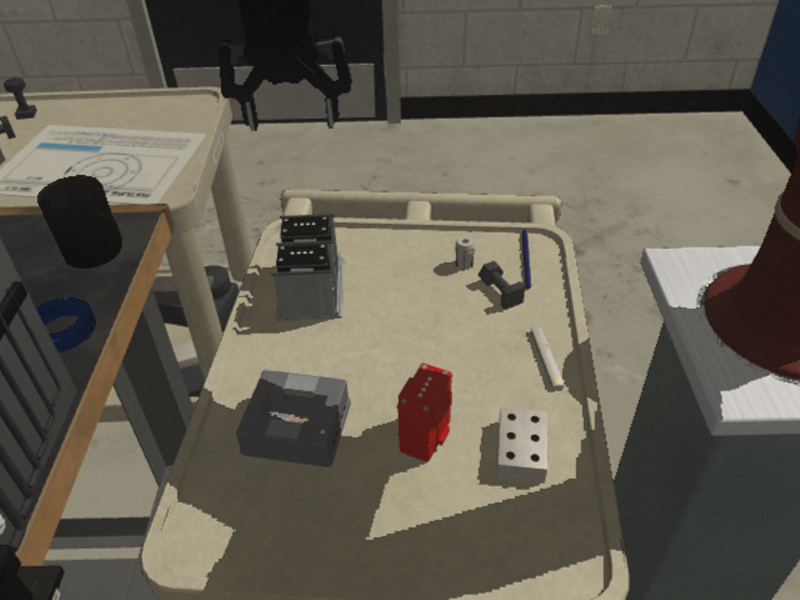

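View pics/fin2.png

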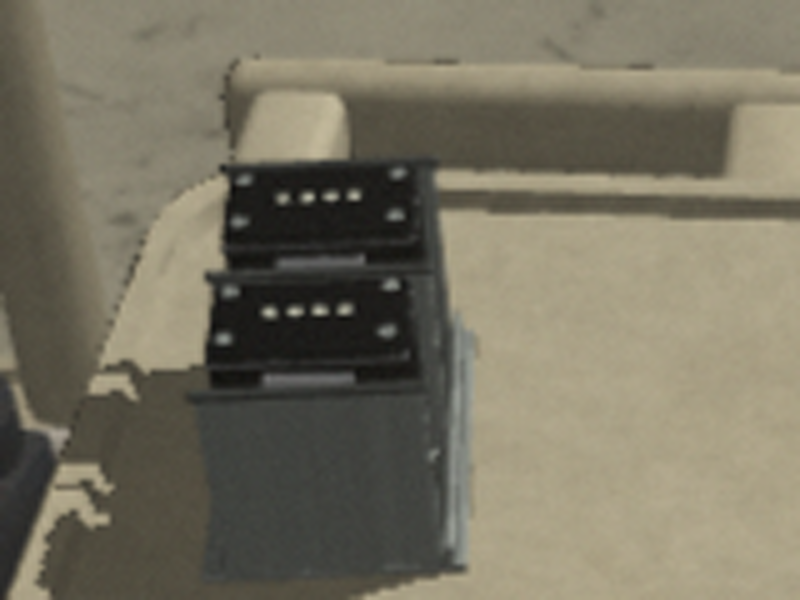

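The pack stands upright in the lane. Its top is at 0.087, the same as the stored pack. The block at (418,356), collet at (372,202) and T-bolt at (401,227) are where they started in the side view. The gripper is clear, so I'm handing in.

```bash
python3 -c "
from cell import *
print(job_done()); print(get_obs()['time_s'])"
```

```text
the job is handed in; nothing more can be done
None
the job is handed in; nothing more can be done
```

The battery pack is upright in the empty lane of the rack, and I handed the job in at about 15.5 s of the 48 s allowed. No verdict was reported.

**What I did**
- **Out of the charger:** I squeezed both release tabs at 27 N. The fingers closed to about 40 mm, which is both tabs fully in. The pack came straight up with only its weight, about 5 N, on the wrist.
- **On the cart:** I stood it upright at (0.453, 0.023) and let go. I then turned the gripper 90° and gripped it by the two plain end faces at 45 N.
- **Into the rack:** I lowered it into the empty lane until it touched the floor at the expected height, let go and moved clear.

**Last checks**
- The pack's top measures 87 mm above the cart, the same as the stored pack. Its centre is (0.633, -0.113), within 2 mm of the lane centre.
- In the side view the stored pack reads within 0.5 mm of its first position. The set-up block, collet and T-bolt are at the same pixels as at the start.

**What disagreed**
- **Tool height:** the reported tool height did not match the cameras. The fingertips were about 32 mm higher than reported. I went by the cameras, and both later touch-downs came at the height this predicted.
- **Depth fit:** it shows a tilt of under 1° on both packs' tops, which I take as camera bias. It also reads the new pack's yaw as 3.2°, against 2.6° for the stored pack and about 1.9° for the rack, which is within the fit's noise.
- **Sideways force:** at floor contact there was a brief sideways force of about 5 N, which was gone after release.

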